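# Clamp the slot nozzle onto the studio's extractor

### The arm

A 6-joint arm with a two-finger parallel gripper is mounted at the origin on the work surface. World frame = base frame: x ahead of the robot, y to its left, z up, the work surface at z = 0. Lengths are in mm, angles in rad, forces in N, time in s.
With the tool pointing down it reaches from about 350 to 775 mm from the base axis. Payload 7.3 kg.
Tool frame: the origin (TCP) lies between the finger pads; the fingertips stand tcp_to_tips ahead of it and the grasp point (between the pads) lies 5 mm behind it (tcp_to_tips is the distance from the TCP to the fingertips, in mm); z points along the fingers, x is the direction in which the jaws open and shut, and the axes are right-handed (so a half turn about z gives the same grasp; the last joint's range is limited). The gripper opens to 92 mm and grips with 3 to 60 N. Pads are 19 mm wide; open, the fingers measure 130 mm over their backs; the gripper's body (75 mm by 190 mm) begins 47 mm behind the grasp point.
Start: joints at [-1.289, 0.342, 1.524, -0, 1.275, -0.146], TCP at [217.83, -477.696, 240.741] pointing down, gripper open.
Joint ranges: [-2.53, 2.53], [-0.77, 2.02], [0.04, 2.7], [-1, 4.14], [0.28, 2.66], [-3.11, 3.11]. Speed limits (rad/s): [2.57, 2.57, 3.14, 3.14, 3.14, 3.14].

### API

Orientations are given as [roll, pitch, yaw] about the fixed x, y, z axes, in that order (R = Rz(yaw) Ry(pitch) Rx(roll)).
In Python, from plant import * gives the robot as it stands.
- The arm moves only by the tool drive_tool, never from a script. Its argument "deltas" is a list of rows, each an object of numbers: "hand": the gripper's target within -1 to 1 (shut at 1, half-way at 0, fully open at -1); "tx", "ty", "tz": the shift along the tool's x, y, z each as a share of 4 cm, from -1 to 1; "wx", "wy", "wz": the turn, a rotation vector about the tool's x, y, z each as a share of 5 degrees, from -1 to 1. In form: [{"hand": .., "tx": .., "ty": .., "tz": .., "wx": .., "wy": .., "wz": ..}, ...]. A call has 1 to 20 rows; each row shifts and turns the commanded pose from where the row before left it, along the tool's axes as they then stand; what a row does not reach is not made up. A row lasts 1/12 s, in which the tool goes at most 41.7 mm and 7.16 degrees, less where a joint would pass 70% of its speed; a pose out of reach is approached as far as the arm can. A call with a number of a shift or a turn outside -1 to 1 is refused whole. A call with a gripper value outside its range is refused whole. The fingers move at their own pace and stop on an object; the grip force is fixed at half the most. Time passes only in rows, so rows that do not move let the fingers close. It gives the time, the measured TCP pose, the force and the opening at its end, in the units of the state.
- get_obs(): the state, without advancing time (a new reading comes with each control period).
- capture(name): name is "side" or "top"; returns the picture (384x512x3 uint8, red, green, blue); there is no depth.
- camera_model(name): a dict with "fx", "fy", "cx", "cy" (pixels), "D" ([k1, k2, p1, p2, k3] as OpenCV has them; the pictures are not rectified), "rvec" (rotation vector, rad) and "tvec" (3), from world to camera coordinates, as OpenCV has them. Camera axes: x right, y down, z forward; pixel columns grow to the right and rows downward; lengths in mm; the calibration is good to about 2 mm. A picture is of the moment at which its call begins. camera_model takes no time and is no camera call.
- close_job(): hands the job in, once; it reports no verdict.
The state is a dict: "time": time; "joint_positions": joint angles; "dq": joint speeds; "tau": joint torques, N m; "tool_pos": TCP position; "tcp_rot": TCP orientation; "contact_force": force on the tool from outside, world axes, zero at the start; "moment": the same for the moment, N m; "grip_width": finger opening in mm.
Only numpy, scipy, OpenCV 4.12 (cv2) and the standard library are available. Lean on these libraries where they do the work, as an engineer would, in place of code of your own. Each camera call takes 0.05 s, during which the arm holds its last target.

### The job

Fit the slot nozzle to the desk extractor: it stands on its mouth, so turn it onto its side, then lay it with its flange squarely against the extractor's inlet flange in the lower half of the open clamp ring, its wide mouth lying flat on the mouth rest. Swing the upper half of the ring fully down over both flanges and throw the latch lever fully down to lock it. Leave the other things on the desk where they are.

Things in the scene. Friction and masses are not known exactly. Their poses are not given: they have to be found in the camera images.
- nozzle_mid (a point): The loose slot nozzle, bare sheet metal, about 0.3 kg, 205 mm long: this point is on its axis, half-way, inside the round tube, 102.5 mm from either end. Its z runs along the nozzle from mouth to flange, its x along the wide side of the mouth. It starts standing on its mouth, flange up. Laid on a wide side it does not roll; either wide side may be the lower one when fitted.
- nozzle: The same nozzle; origin at the centre of the mouth's edge, same axes. Outside, from the mouth along z: 0 to 30 mm a rectangular mouth 100 (x) by 46 mm (y); 30 to 70 a taper; 70 to 199 a round tube of 50 mm diameter; 200 to 205 a round flange of 64 mm diameter, 4 mm thick at its rim.
- nozzle_flange (a point): Centre of the nozzle's flange, on its flat end face, 205 mm from the mouth's edge; same axes as nozzle_mid. Fitted, it lies within about 3 mm of inlet_face and z points into the extractor.
- inlet_face (a point): Centre of the flat end face of the extractor's fixed inlet flange (64 mm diameter, on a level 50 mm tube), 110 mm above the desk. Own axes: y level, along the tube, out of the face, away from the cabinet; x level, from the ring's hinge to its latch; z up. The clamp ring's fixed lower half hangs round the lower half of this flange, a V channel of 73 mm outside diameter, 26 mm wide along y.
- extractor: White desk extractor; origin on the desk under inlet_face, same axes. Cabinet 300 (x) by 280 (y) by 250 mm high, its front 110 mm behind the face. In front of the face the ring's V channel is 9.5 mm wide at its opening and 5 mm at its bottom: a nozzle flange let down close before the face slips in and rests 1.5 mm low. A sled 70 mm wide, 6 mm high runs 200 mm to the front.
- mouth_rest (a point): Middle of the flat top of the folded-sheet mouth rest, 190 mm in front of inlet_face along its y, 85.5 mm above the desk, 80 (x) by 22 mm (y). The fitted nozzle's mouth lies on it. Same axes as inlet_face.
- jaw_hinge (a point): Hinge pin of the ring's upper half: 43 mm from inlet_face towards its -x, at the same height; the pin runs along y. Same axes as inlet_face. The upper half is a half circle of 73 mm outside diameter, 26 mm wide along y, with a flat lug at its free end; open, it leans back over the -x side, round back outward, lug uppermost.
- jaw_tip (a point): Middle of the outer face (the top when shut) of the lug at the free end of the ring's upper half: a plate 20 by 20 mm, 5 mm thick, its nose bevelled. This point is 86.5 mm from the hinge along the point's x and 8 mm along its z. The point turns with the half ring; shut, its axes are those of inlet_face.
- jaw (a joint): Angle of the ring's upper half, rad: 0 fully shut over the flanges, growing as it swings up and back towards -x of inlet_face, to 2.3. Starts at 1.7 to 2.1. The hinge is stiff: it stays where it is left; pushing the lug takes about 1 to 2 N.
- latch_pivot (a point): Pivot of the latch lever on the fixed lower half: 58.6 mm from inlet_face along its x and 9.2 mm lower; it turns about y. Same axes as inlet_face.
- latch_tip (a point): Middle of the finger end of the latch lever, 69 mm from the pivot: open, 46 degrees above level on the outer (+x) side; closed, 49 below. The lever goes 20 mm outward from the pivot, then bends into a flat steel handle 62 mm long, 18 to 24 mm wide, 3.5 mm thick; the handle itself slopes 60 degrees up when open and 35 down when closed. The point is built with the axes of inlet_face when open.
- latch (a joint): Angle of the latch lever, rad: 0 open (up), 1.658 fully down. Starts at 0 to 0.12. In the last third of the throw its wire bail comes over the lug and draws it down, so the ring must be shut first: thrown early, the bail is in the lug's way. Press the lever's upper (ring) side near its end outward and down, 1 to 5 N; it stays where it is left.
- bowl: White porcelain bowl, 124 mm across, 66 mm high; origin under its middle. A bystander.
- medium: Clear glass bottle, 60 mm across, 105 mm high; origin under its middle. A bystander.
- pigment0: Small amber pigment jar, 38 mm across, 48 mm high; origin under its middle. A bystander.
- pigment1: Small amber pigment jar like pigment0. A bystander.
- pigment2: Small amber pigment jar like pigment0. A bystander.
- palette: White porcelain palette with paint wells, 100 by 210 mm, 16 mm high; origin under its middle. A bystander.
- brush: Fine paint brush lying on the desk, 195 mm long along its x, 8 mm thick. A bystander.
- blank: Blanking cap of the inlet: a metal disc of 64 mm diameter with a round knob, 21 mm high; origin under its middle. A bystander.

How it is judged (in metres and radians):
On the way, in this order (a step that is already met when the one before it is completed fails the run):
1. the nozzle lies in the lower half of the ring, flange against flange, with the ring still open (distance between nozzle_flange and inlet_face below 0.006 m and angle between the z axis of nozzle_flange and the y axis of inlet_face, either way round below 0.07 rad and value of joint jaw above 0.8 rad), for 0.2 s.
2. the upper half of the ring is swung down over both flanges, the latch still up (distance between nozzle_flange and inlet_face below 0.006 m and angle between the z axis of nozzle_flange and the y axis of inlet_face, either way round below 0.07 rad and value of joint jaw below 0.06 rad and value of joint latch below 1.2 rad), for 0.1 s.
At the end, for the whole second after the job is handed in: Nozzle at rest, flange centre within 6 mm of the inlet face's centre, axes within 0.07 rad, mouth level within 0.12 rad; upper half of the ring shut (below 0.05 rad); latch lever down (above 1.5 rad) (distance between nozzle_flange and inlet_face below 0.006 m and angle between the z axis of nozzle_flange and the y axis of inlet_face, either way round below 0.07 rad and angle between the x axis of nozzle_flange and the x axis of inlet_face, either way round below 0.12 rad and value of joint jaw below 0.05 rad and value of joint latch above 1.5 rad and linear speed of nozzle below 0.01 m/s); the robot touches nothing.
It fails at once if one of the other loose things on the desk is moved more than 30 mm (distance of any of bowl, medium, pigment0, pigment1, pigment2, palette, brush, blank from where it was at the start of the episode above 0.03 m).
It also fails if it takes over 72 s, if anything falls off the work surface, if the arm or the gripper's body presses on something with over 40 N, if the wrist force passes 120 N, or if a joint passes its speed limit or range.

## Working session

There is one attempt and no reset: what is moved stays moved. The work goes in short steps, Python scripts to look and compute and a tool call to move; the robot and the scene stay as the last step left them, time stands still between calls to the robot, and variables do not carry over. Pictures are saved under pics/ and viewed, and the job is handed in when it is done.

Besides the shell and the picture viewer there is one more tool, called after "Call:" as name(argument=value, ...) on one line, values as JSON. drive_tool: Moves the arm, as the interface text tells. Its arguments: {"type":"object","properties":{"deltas":{"type":"array","items":{"type":"object","properties":{"hand":{"type":"number"},"tx":{"type":"number"},"ty":{"type":"number"},"tz":{"type":"number"},"wx":{"type":"number"},"wy":{"type":"number"},"wz":{"type":"number"}}}}},"required":["deltas"]}

```bash
mkdir -p pics; ls
python3 - <<'E'
from plant import *
import cv2
print(get_obs())
for n in("side","top"):
    im=capture(n); cv2.imwrite(f"pics/{n}0.png",im[:,:,::-1]); print(n,camera_model(n))
E
```

```text
pics
{'time': 0.0, 'joint_positions': array([-1.28894789e+00,  3.42765313e-01,  1.52500210e+00,  1.99296027e-06,
        1.27538087e+00, -1.46003898e-01]), 'dq': array([ 0.00102338, -0.00123993, -0.00030603, -0.00118056, -0.00025221,
       -0.00043764]), 'tau': array([ 1.34039827e-03, -4.31235552e+01, -2.44218367e+01,  7.18832994e-02,
        5.57386153e-02, -1.29070804e-04]), 'tool_pos': array([ 217.74579237, -477.30497528,  240.02804144]), 'tcp_rot': array([-3.14136445e+00,  1.53879277e-03, -1.14294439e+00]), 'contact_force': array([0.17793253, 0.20816057, 0.2627086 ]), 'moment': array([ 0.01707489, -0.02464927, -0.00864565]), 'grip_width': 92.01233185538274}
side {'fx': 415.4120126323564, 'fy': 415.4120126323564, 'cx': 256.4565758745473, 'cy': 192.18308634750755, 'D': array([-0.06717452,  0.        ,  0.        ,  0.        ,  0.        ]), 'rvec': array([ 0.4431488 , -2.61468672,  1.40024263]), 'tvec': array([ 576.89364704,  133.80394783, 1241.12833145])}
top {'fx': 409.39625582870923, 'fy': 409.39625582870923, 'cx': 248.81380083658541, 'cy': 190.16010106226022, 'D': array([-0.00844289,  0.        ,  0.        ,  0.        ,  0.        ]), 'rvec': array([ 2.14418496, -2.1582773 ,  0.12261311]), 'tvec': array([ 164.42624496,  592.17415028, 1032.76938907])}
```

View pics/side0.png

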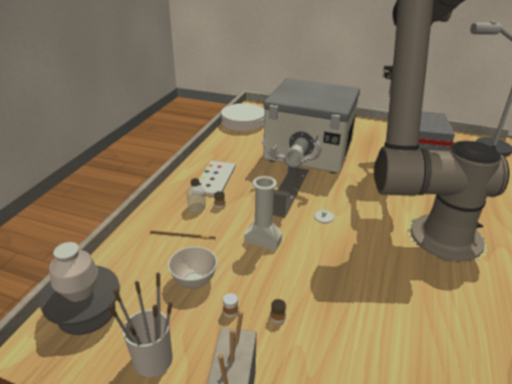

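View pics/top0.png

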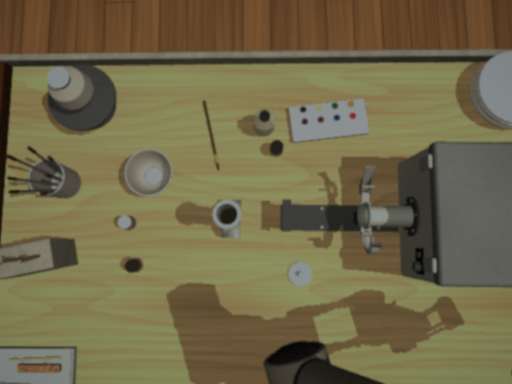

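The side view shows the nozzle standing near (263,215) and the extractor inlet near (297,150). In the top view the nozzle flange is near (227,213) and the ring near (368,213). I'll build helpers and zoom in.

```bash
cat > h.py <<'E'
from plant import *
import cv2, numpy as np
def cam(n):
    c=camera_model(n); K=np.array([[c['fx'],0,c['cx']],[0,c['fy'],c['cy']],[0,0,1]]); return K,np.array(c['D']),np.array(c['rvec']).reshape(3,1),np.array(c['tvec']).reshape(3,1)
def proj(n,P):
    K,D,r,t=cam(n); return cv2.projectPoints(np.array(P,float).reshape(-1,1,3),r,t,K,D)[0].reshape(-1,2)
def ray(n,uv):
    K,D,r,t=cam(n); R=cv2.Rodrigues(r)[0]
    p=cv2.undistortPoints(np.array(uv,float).reshape(-1,1,2),K,D).reshape(-1,2)
    d=np.c_[p,np.ones(len(p))]@R; return (-R.T@t).ravel(), d/np.linalg.norm(d,axis=1)[:,None]
def onz(n,uv,z):
    o,d=ray(n,uv); return o+d*((z-o[2])/d[:,2])[:,None]
def tri(uvs,uvt):
    o1,d1=ray('side',uvs);o2,d2=ray('top',uvt);out=[]
    for a,b in zip(d1,d2):
        s=np.linalg.lstsq(np.c_[a,-b],o2-o1,rcond=None)[0]; p=o1+a*s[0];q=o2+b*s[1]; out.append(np.r_[(p+q)/2,np.linalg.norm(p-q)])
    return np.array(out)
def snap(n,name,box=None,k=1):
    im=capture(n)[:,:,::-1].copy(); cv2.imwrite(f'pics/{name}_raw.png',im)
    crop(im,name,box,k)
    return im
def crop(im,name,box=None,k=1):
    if box: x0,y0,x1,y1=box; im=im[y0:y1,x0:x1]
    cv2.imwrite(f'pics/{name}.png',cv2.resize(im,None,fx=k,fy=k,interpolation=cv2.INTER_CUBIC))
E
python3 - <<'E'
from h import *
print(ray('top',[[256,192]])[0],ray('side',[[256,192]])[0])
print(proj('top',[[0,0,0],[500,0,0],[500,-400,0],[500,400,0]]),proj('side',[[0,0,0],[500,0,0],[500,-400,0],[500,400,0]]))
s=cv2.imread('pics/side0.png');t=cv2.imread('pics/top0.png')
crop(s,'s_ext',(230,70,370,200),5);crop(s,'s_noz',(225,160,305,265),5);crop(t,'t_ext',(270,150,430,270),5);crop(t,'t_noz',(195,180,275,250),7)
E
```

```text
[ 459.268882    148.64602852 1100.58860503] [ 247.15443362 1095.5297395   793.62370641]
[[313.79852199 424.19981925]
 [309.17201731 226.07428851]
 [459.05214779 225.06111064]
 [160.09391883 227.00016569]] [[446.59274245 236.2830168 ]
 [287.84579696 203.93197939]
 [313.6555977  150.34239486]
 [246.50351873 289.33072998]]
```

View pics/s_ext.png

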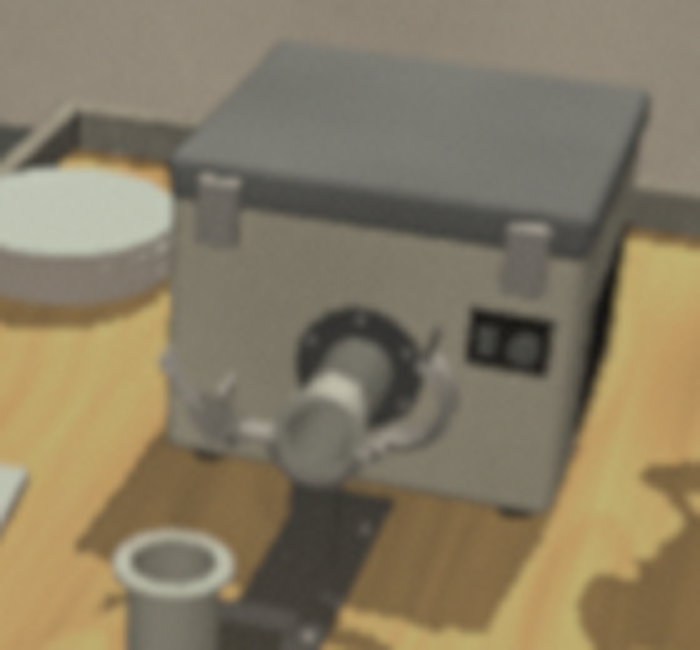

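View pics/t_ext.png

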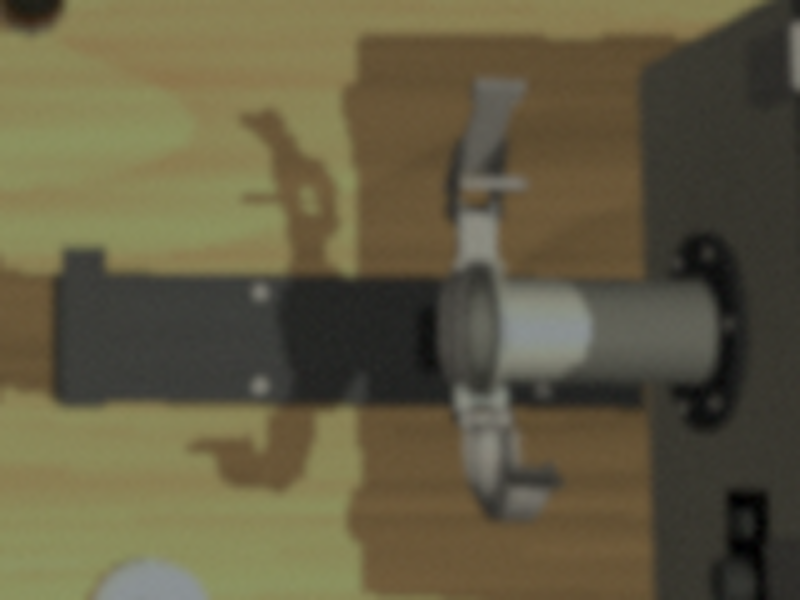

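View pics/s_noz.png

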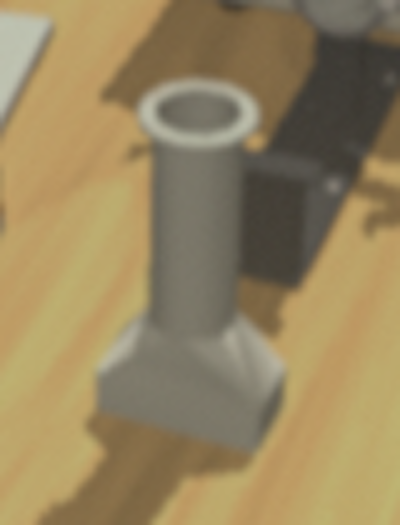

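View pics/t_noz.png

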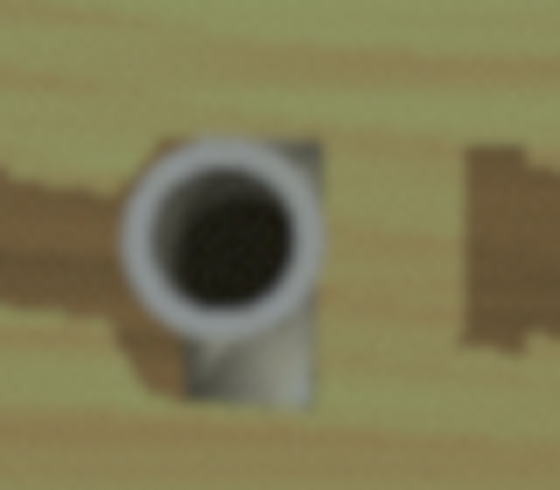

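Run:
```python
from h import *
# nozzle flange rim: ellipse centre in both crops (top crop off 195,180 k7 ; side crop off 225,160 k5)
# rim extremes
k=lambda o,s,p:[(p[0]+.5)/s-.5+o[0],(p[1]+.5)/s-.5+o[1]]
t=k((195,180),7,(222,237)); s=k((225,160),5,(200,111))
print('flange px',t,s,'tri',tri([s],[t]),'onz',onz('top',[t],205),onz('side',[s],205))
# rim dia check in top
a=onz('top',[k((195,180),7,(120,237)),k((195,180),7,(325,237)),k((195,180),7,(222,133)),k((195,180),7,(222,342))],205);print('rim',a.round(1))
# mouth bottom corners, z=0 in side; visible: left-front, right-front
sb=[k((225,160),5,p) for p in [(98,410),(254,451)]]; print('mouth base side',onz('side',sb,0).round(1))
st=[k((225,160),5,p) for p in [(98,372),(254,412),(285,372)]]; print('mouth z30 side',onz('side',st,30).round(1))
tb=[k((195,180),7,p) for p in [(318,145),(312,408),(188,400)]]; print('mouth top z=30?',onz('top',tb,30).round(1),onz('top',tb,0).round(1))
# inlet flange
o=(270,150)
tc=[k(o,5,p) for p in [(478,265),(478,395),(440,330)]]
print('ring top px z110',onz('top',tc,110).round(1))
# sled
sl=[k(o,5,p) for p in [(58,277),(58,405),(432,278),(432,403)]]; print('sled z6',onz('top',sl,6).round(1))
# inlet tube edges at z=110
tu=[k(o,5,p) for p in [(510,280),(700,280),(510,382),(700,382)]];print('tube z110',onz('top',tu,110).round(1))
# mouth of inlet in side: ellipse centre
s=k((230,70),5,(320,445)); print('inlet',tri([s],[k(o,5,(470,330))]), onz('side',[s],110))
```

```text
flange px [226.28571428571428, 213.42857142857144] [264.6, 181.8] tri [[519.99288314 207.97501564 206.16127448   2.27232809]] onz [[521.17828987 208.33260353 205.        ]] [[519.38777652 206.08869316 205.        ]]
rim [[521.4 240.3 205. ]
 [521.  176.1 205. ]
 [553.9 208.4 205. ]
 [488.4 208.3 205. ]]
mouth base side [[569.9 227.    0. ]
 [473.9 230.6   0. ]]
mouth z30 side [[569.3 228.5  30. ]
 [474.7 231.9  30. ]
 [468.  192.1  30. ]]
mouth top z=30? [[567.6 184.   30. ]
 [469.5 186.5  30. ]
 [472.7 232.6  30. ]] [[570.6 184.9   0. ]
 [469.8 187.6   0. ]
 [473.1 234.9   0. ]]
ring top px z110 [[ 551.7 -122.1  110. ]
 [ 489.  -119.5  110. ]
 [ 520.4 -102.5  110. ]]
sled z6 [[ 556.6   74.3    6. ]
 [ 488.3   75.4    6. ]
 [ 554.6 -125.7    6. ]
 [ 488.  -123.1    6. ]]
tube z110 [[ 544.3 -137.3  110. ]
 [ 543.7 -229.   110. ]
 [ 495.1 -135.2  110. ]
 [ 494.5 -226.4  110. ]]
inlet [[ 519.30818099 -118.49146282  105.32379885    2.55660076]] [[ 516.21873972 -110.51411717  110.        ]]
```

Run:
```python
from h import *
s=cv2.imread('pics/side0.png');t=cv2.imread('pics/top0.png')
e=lambda im:cv2.convertScaleAbs(im,alpha=1.6,beta=10)
crop(e(t),'t_ring',(350,160,390,262),6*1.0);crop(e(t),'t_rest',(275,190,325,240),10);crop(e(s),'s_ring',(258,125,328,175),10)
a=cv2.imread('pics/t_ring.png');b=cv2.imread('pics/t_rest.png');a=cv2.resize(a,None,fx=.97,fy=.97)
W=np.zeros((600,760,3),np.uint8);W[:a.shape[0],:a.shape[1]]=a[:600];W[:500,255:755]=b;cv2.imwrite('pics/t_both.png',W)
```

```text
(no output)
```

View pics/t_both.png

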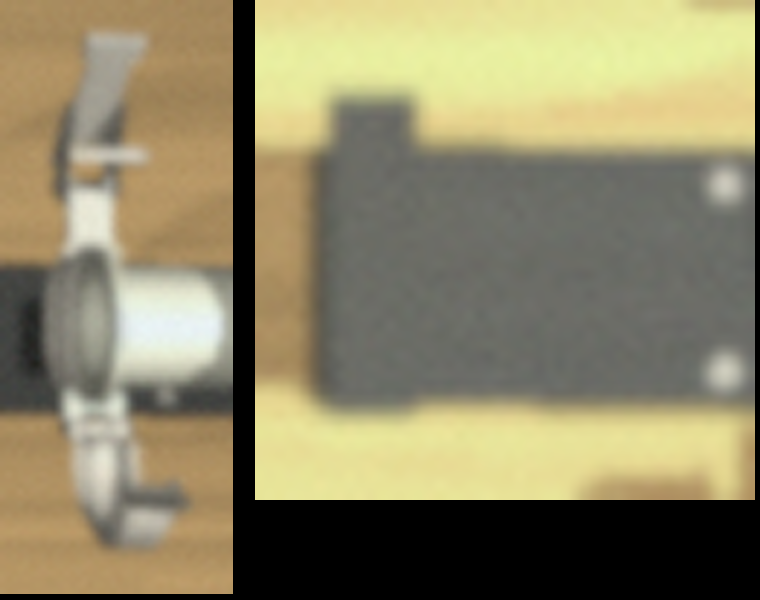

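View pics/s_ring.png

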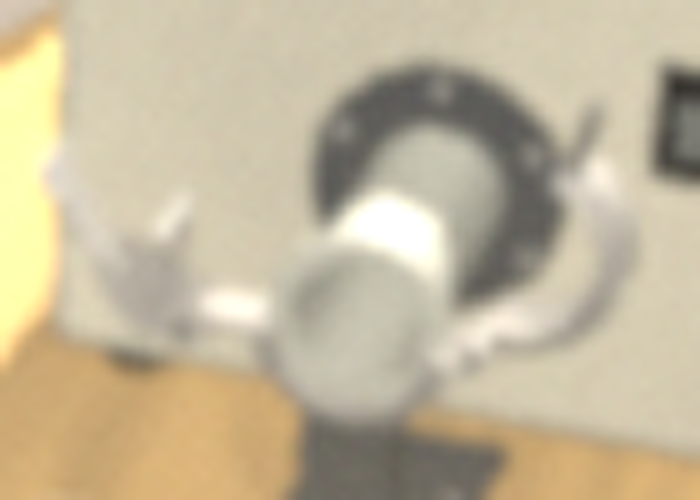

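Run:
```python
from h import *
print('rest',onz('top',[[282.6,199.5],[290.4,199.5],[282.6,230.5],[290.4,230.5]],85.5).round(1))
q=lambda x,y:[(x+.5)/5.82-.5+350,(y+.5)/5.82-.5+160]
print('rimtop z142',onz('top',[q(115,322),q(110,322)],142).round(1))
print('blocks z110',onz('top',[q(68,200),q(115,200),q(75,415),q(127,415),q(92,210),q(101,415)],110).round(1))
print('lever tip z~150',onz('top',[q(88,40),q(147,40),q(117,40)],155).round(1))
print('jaw lug',onz('top',[q(122,495),q(187,495)],190).round(1))
# side: inlet ellipse centre
g=lambda x,y:[(x+.5)/10-.5+258,(y+.5)/10-.5+125]
print('side inlet', onz('side',[g(355,335)],110).round(1), tri([g(355,335)],[q(95,322)]).round(1))
print('lever tip tri',tri([g(55,165)],[q(117,38)]).round(1),'jaw lug tri',tri([g(585,135)],[q(155,493)]).round(1))
for P in ([520,-120,110],[520,-125,110],[520,-115,110],[520,-120,142]): print(P,proj('side',[P]),proj('top',[P]))
```

```text
rest [[563.2  76.   85.5]
 [563.1  56.6  85.5]
 [486.4  77.3  85.5]
 [486.3  58.   85.5]]
rimtop z142 [[ 519.8 -121.8  142. ]
 [ 519.8 -119.8  142. ]]
blocks z110 [[ 572.9 -113.4  110. ]
 [ 572.8 -133.   110. ]
 [ 483.6 -112.8  110. ]
 [ 483.4 -134.2  110. ]
 [ 568.6 -123.3  110. ]
 [ 483.5 -123.5  110. ]]
lever tip z~150 [[ 632.4 -112.2  155. ]
 [ 632.2 -135.8  155. ]
 [ 632.3 -123.8  155. ]]
jaw lug [[ 451.4 -108.2  190. ]
 [ 451.2 -132.7  190. ]]
side inlet [[ 518.9 -113.6  110. ]] [[ 521.8 -124.4  103.8    0.9]]
lever tip tri [[ 632.6 -126.1  148.4    3.5]] jaw lug tri [[ 450.5 -119.8  194.2    3.3]]
[520, -120, 110] [[293.22370276 157.13236008]] [[364.86566516 215.70252885]]
[520, -125, 110] [[293.5935266  156.46429492]] [[366.94094431 215.68832303]]
[520, -115, 110] [[292.85176571 157.80422813]] [[362.79046786 215.7167226 ]]
[520, -120, 142] [[293.81038477 148.77215579]] [[368.55263702 214.8373121 ]]
```

```bash
cat > plan.py <<'E'
from h import *
from scipy.spatial.transform import Rotation as R
import json
def ori(alpha,yaw): # tool x = (cos yaw, sin yaw,0); tool z tilted by alpha(deg) from down toward -y(local)
    a=np.radians(alpha); x=np.array([1,0,0.]);z=np.array([0,-np.sin(a),-np.cos(a)]);y=np.cross(z,x)
    return R.from_euler('z',yaw)*R.from_matrix(np.c_[x,y,z])
def cur():
    o=get_obs(); return np.array(o['tool_pos']),R.from_euler('xyz',o['tcp_rot']),o
def rows(p0,r0,p1,r1,n,hand,dec=3):
    """n rows; returns rows and the final commanded pose"""
    out=[];rv=(r0.inv()*r1).as_rotvec()
    p,r=p0,r0
    for i in range(n):
        tgt=p0+(p1-p0)*(i+1)/n; rt=r0*R.from_rotvec(rv*(i+1)/n)
        d=r.inv().apply(tgt-p)/40; w=np.degrees((r.inv()*rt).as_rotvec())/5
        row=dict(zip(('tx','ty','tz','wx','wy','wz'),[round(float(v),dec) for v in np.r_[d,w]])); 
        p=p+r.apply([row['tx']*40,row['ty']*40,row['tz']*40]); r=r*R.from_rotvec(np.radians([row[k]*5 for k in('wx','wy','wz')]))
        row={k:v for k,v in row.items() if v}; row['hand']=hand; out.append(row)
    m=max(abs(v) for q in out for k,v in q.items() if k!='hand')
    print('max',m,'end',p.round(1),r.as_euler('xyz').round(3))
    return out,p,r
def show(o): print(json.dumps(o).replace(' ',''))
E
python3 - <<'E'
from plan import *
p,r,o=cur()
a,p,r=rows(p,r,p+[0,0,180],r,5,-1);show(a)
a,p,r=rows(p,r,np.array([480,250,400.]),ori(20,-.03),22,-1,2);show(a)
E
```

```text
max 0.9 end [ 217.7 -477.3  420.1] [-3.141e+00  1.000e-03 -1.143e+00]
[{"tx":-0.001,"tz":-0.9,"hand":-1},{"tx":-0.002,"tz":-0.9,"hand":-1},{"tx":-0.001,"ty":-0.001,"tz":-0.9,"hand":-1},{"tx":-0.001,"tz":-0.9,"hand":-1},{"tx":-0.001,"tz":-0.9,"hand":-1}]
max 0.86 end [480.1 249.9 399.8] [ 2.792 -0.    -0.03 ]
[{"tx":-0.63,"ty":-0.61,"tz":0.02,"wx":-0.16,"wy":0.1,"wz":-0.57,"hand":-1},{"tx":-0.6,"ty":-0.65,"tz":0.01,"wx":-0.17,"wy":0.1,"wz":-0.58,"hand":-1},{"tx":-0.56,"ty":-0.67,"wx":-0.16,"wy":0.11,"wz":-0.57,"hand":-1},{"tx":-0.53,"ty":-0.7,"tz":-0.02,"wx":-0.16,"wy":0.1,"wz":-0.57,"hand":-1},{"tx":-0.49,"ty":-0.73,"tz":-0.04,"wx":-0.17,"wy":0.1,"wz":-0.58,"hand":-1},{"tx":-0.46,"ty":-0.75,"tz":-0.05,"wx":-0.16,"wy":0.1,"wz":-0.57,"hand":-1},{"tx":-0.42,"ty":-0.77,"tz":-0.06,"wx":-0.16,"wy":0.1,"wz":-0.57,"hand":-1},{"tx":-0.37,"ty":-0.79,"tz":-0.08,"wx":-0.16,"wy":0.1,"wz":-0.58,"hand":-1},{"tx":-0.34,"ty":-0.81,"tz":-0.09,"wx":-0.17,"wy":0.11,"wz":-0.57,"hand":-1},{"tx":-0.3,"ty":-0.82,"tz":-0.11,"wx":-0.16,"wy":0.1,"wz":-0.57,"hand":-1},{"tx":-0.25,"ty":-0.83,"tz":-0.12,"wx":-0.1
[... 163 characters left out ...]
"wz":-0.58,"hand":-1},{"tx":-0.12,"ty":-0.86,"tz":-0.17,"wx":-0.16,"wy":0.1,"wz":-0.57,"hand":-1},{"tx":-0.08,"ty":-0.85,"tz":-0.17,"wx":-0.17,"wy":0.11,"wz":-0.57,"hand":-1},{"tx":-0.03,"ty":-0.86,"tz":-0.19,"wx":-0.16,"wy":0.1,"wz":-0.58,"hand":-1},{"tx":0.01,"ty":-0.86,"tz":-0.2,"wx":-0.16,"wy":0.1,"wz":-0.57,"hand":-1},{"tx":0.06,"ty":-0.85,"tz":-0.22,"wx":-0.17,"wy":0.1,"wz":-0.57,"hand":-1},{"tx":0.1,"ty":-0.84,"tz":-0.22,"wx":-0.16,"wy":0.1,"wz":-0.58,"hand":-1},{"tx":0.14,"ty":-0.84,"tz":-0.23,"wx":-0.16,"wy":0.1,"wz":-0.57,"hand":-1},{"tx":0.19,"ty":-0.82,"tz":-0.25,"wx":-0.16,"wy":0.11,"wz":-0.57,"hand":-1},{"tx":0.23,"ty":-0.81,"tz":-0.25,"wx":-0.17,"wy":0.1,"wz":-0.58,"hand":-1}]
```

Call:
drive_tool(deltas=[{"hand": -1, "tz": -1}, {"hand": -1, "tz": -1}, {"hand": -1, "tz": -1}, {"hand": -1, "tz": -1}, {"hand": -1, "ty": -1, "wz": -0.8}, {"hand": -1, "ty": -1, "wz": -0.8}, {"hand": -1, "ty": -1, "wz": -0.8}, {"hand": -1, "ty": -1, "wz": -0.8}, {"hand": -1, "ty": -1, "wz": -0.8}, {"hand": -1, "ty": -1, "wz": -0.8}, {"hand": -1, "ty": -1, "wz": -0.8}, {"hand": -1, "ty": -1, "wz": -0.8}, {"hand": -1, "ty": -1, "wz": -0.8}, {"hand": -1, "ty": -1, "wz": -0.8}, {"hand": -1, "ty": -1, "wz": -0.8}, {"hand": -1, "ty": -1, "wz": -0.8}, {"hand": -1, "ty": -1, "wz": -0.8}, {"hand": -1, "ty": -1, "wz": -0.8}, {"hand": -1, "ty": -1, "wz": -0.8}, {"hand": -1, "ty": -1, "wz": -0.8}])

```text
invalid input
```

Run:
```python
from plan import *
p,r,o=cur();print(o['time'],p,o['tcp_rot'],o['joint_positions'])
a,p,r=rows(p,r,np.array([500,330,300.]),ori(40,-.03),8,-1,2);show(a)
a,p,r=rows(p,r,np.array([520,340,150.]),ori(70,-.03),7,-1,2);show(a)
```

```text
0.1 [ 217.73477326 -477.32887182  240.10485405] [-3.14137017e+00  1.39796339e-03 -1.14301278e+00] [-1.28898979e+00  3.42656437e-01  1.52494395e+00  1.75285956e-05
  1.27540772e+00 -1.45981967e-01]
max 2.35 end [500. 330. 300.] [ 2.443 -0.    -0.03 ]
[{"tx":-1.93,"ty":-1.85,"tz":-0.18,"wx":-0.89,"wy":0.56,"wz":-1.53,"hand":-1},{"tx":-1.65,"ty":-2.06,"tz":-0.43,"wx":-0.9,"wy":0.55,"wz":-1.52,"hand":-1},{"tx":-1.34,"ty":-2.23,"tz":-0.66,"wx":-0.89,"wy":0.56,"wz":-1.53,"hand":-1},{"tx":-1.0,"ty":-2.31,"tz":-0.9,"wx":-0.9,"wy":0.56,"wz":-1.52,"hand":-1},{"tx":-0.64,"ty":-2.35,"tz":-1.13,"wx":-0.89,"wy":0.55,"wz":-1.53,"hand":-1},{"tx":-0.27,"ty":-2.31,"tz":-1.32,"wx":-0.9,"wy":0.56,"wz":-1.52,"hand":-1},{"tx":0.1,"ty":-2.22,"tz":-1.51,"wx":-0.89,"wy":0.56,"wz":-1.53,"hand":-1},{"tx":0.46,"ty":-2.05,"tz":-1.66,"wx":-0.9,"wy":0.56,"wz":-1.53,"hand":-1}]
max 0.86 end [519.9 339.9 150.1] [ 1.919 -0.    -0.03 ]
[{"tx":0.07,"ty":-0.37,"tz":0.39,"wx":-0.86,"hand":-1},{"tx":0.07,"ty":-0.4,"tz":0.35,"wx":-0.85,"hand":-1},{"tx":0.07,"ty":-0.43,"tz":0.33,"wx":-0.86,"hand":-1},{"tx":0.07,"ty":-0.45,"tz":0.29,"wx":-0.86,"hand":-1},{"tx":0.07,"ty":-0.47,"tz":0.26,"wx":-0.85,"hand":-1},{"tx":0.07,"ty":-0.49,"tz":0.22,"wx":-0.86,"hand":-1},{"tx":0.07,"ty":-0.5,"tz":0.19,"wx":-0.86,"hand":-1}]
```

Call:
drive_tool(deltas=[{"hand": -1, "tz": -1}, {"hand": -1, "tz": -1}, {"hand": -1, "tz": -1}, {"hand": -1, "tz": -1}])

```text
invalid input
```

Call:
drive_tool(deltas=[{"hand": -1, "tx": 0, "ty": 0, "tz": -1, "wx": 0, "wy": 0, "wz": 0}, {"hand": -1, "tx": 0, "ty": 0, "tz": -1, "wx": 0, "wy": 0, "wz": 0}, {"hand": -1, "tx": 0, "ty": 0, "tz": -1, "wx": 0, "wy": 0, "wz": 0}, {"hand": -1, "tx": 0, "ty": 0, "tz": -1, "wx": 0, "wy": 0, "wz": 0}])

```text
time: 0.43
tool_pos: [217.7, -477.1, 402.3]
tcp_rot: [-3.141, 0.001, -1.143]
contact_force: [0.4, -1.6, -0.0]
grip_width: 91.8
```

All keys are needed. Now the arc.

Call:
drive_tool(deltas=[{"hand": -1, "tx": 0, "ty": -1, "tz": 0, "wx": 0, "wy": 0, "wz": -0.8}, {"hand": -1, "tx": 0, "ty": -1, "tz": 0, "wx": 0, "wy": 0, "wz": -0.8}, {"hand": -1, "tx": 0, "ty": -1, "tz": 0, "wx": 0, "wy": 0, "wz": -0.8}, {"hand": -1, "tx": 0, "ty": -1, "tz": 0, "wx": 0, "wy": 0, "wz": -0.8}, {"hand": -1, "tx": 0, "ty": -1, "tz": 0, "wx": 0, "wy": 0, "wz": -0.8}, {"hand": -1, "tx": 0, "ty": -1, "tz": 0, "wx": 0, "wy": 0, "wz": -0.8}, {"hand": -1, "tx": 0, "ty": -1, "tz": 0, "wx": 0, "wy": 0, "wz": -0.8}, {"hand": -1, "tx": 0, "ty": -1, "tz": 0, "wx": 0, "wy": 0, "wz": -0.8}, {"hand": -1, "tx": 0, "ty": -1, "tz": 0, "wx": 0, "wy": 0, "wz": -0.8}, {"hand": -1, "tx": 0, "ty": -1, "tz": 0, "wx": 0, "wy": 0, "wz": -0.8}, {"hand": -1, "tx": 0, "ty": -1, "tz": 0, "wx": 0, "wy": 0, "wz": -0.8}, {"hand": -1, "tx": 0, "ty": -1, "tz": 0, "wx": 0, "wy": 0, "wz": -0.8}, {"hand": -1, "tx": 0, "ty": -1, "tz": 0, "wx": 0, "wy": 0, "wz": -0.8}, {"hand": -1, "tx": 0, "ty": -1, "tz": 0, "wx": 0, "wy": 0, "wz": -0.8}, {"hand": -1, "tx": 0, "ty": -1, "tz": 0, "wx": 0, "wy": 0, "wz": -0.8}, {"hand": -1, "tx": 0, "ty": -1, "tz": 0, "wx": 0, "wy": 0, "wz": -0.8}, {"hand": -1, "tx": 0, "ty": -1, "tz": 0, "wx": 0, "wy": 0, "wz": -0.8}, {"hand": -1, "tx": 0, "ty": -1, "tz": 0, "wx": 0, "wy": 0, "wz": -0.8}])

```text
time: 1.93
tool_pos: [569.7, 98.8, 399.8]
tcp_rot: [3.142, 0.001, 0.117]
contact_force: [0.7, 0.1, -0.2]
grip_width: 92.1
```

```bash
sed -i "s/row={k:v for k,v in row.items() if v}; //" plan.py
python3 - <<'E'
from plan import *
p,r,o=cur();print(o['time'],p,o['tcp_rot'],o['joint_positions'])
a,p,r=rows(p,r,np.array([500,330,300.]),ori(40,-.03),12,-1,2);show(a)
E
```

```text
1.9333 [569.70617095  98.77204475 399.84887433] [3.14158134e+00 1.30263914e-03 1.17042886e-01] [ 3.92063416e-02  3.87535810e-01  1.02902527e+00 -1.13949239e-04
  1.72632939e+00 -7.78541305e-02]
max 0.67 end [500.  329.9 300.1] [ 2.444 -0.    -0.03 ]
[{"tx":-0.09,"ty":-0.5,"tz":0.21,"wx":-0.67,"wy":-0.05,"wz":0.14,"hand":-1},{"tx":-0.09,"ty":-0.5,"tz":0.18,"wx":-0.66,"wy":-0.05,"wz":0.13,"hand":-1},{"tx":-0.1,"ty":-0.51,"tz":0.15,"wx":-0.67,"wy":-0.04,"wz":0.14,"hand":-1},{"tx":-0.1,"ty":-0.53,"tz":0.12,"wx":-0.66,"wy":-0.05,"wz":0.13,"hand":-1},{"tx":-0.11,"ty":-0.52,"tz":0.09,"wx":-0.67,"wy":-0.05,"wz":0.14,"hand":-1},{"tx":-0.12,"ty":-0.53,"tz":0.06,"wx":-0.66,"wy":-0.05,"wz":0.13,"hand":-1},{"tx":-0.12,"ty":-0.53,"tz":0.03,"wx":-0.67,"wy":-0.04,"wz":0.14,"hand":-1},{"tx":-0.13,"ty":-0.53,"tz":-0.0,"wx":-0.66,"wy":-0.05,"wz":0.13,"hand":-1},{"tx":-0.13,"ty":-0.53,"tz":-0.03,"wx":-0.67,"wy":-0.05,"wz":0.14,"hand":-1},{"tx":-0.14,"ty":-0.52,"tz":-0.06,"wx":-0.66,"wy":-0.05,"wz":0.13,"hand":-1},{"tx":-0.15,"ty":-0.51,"tz":-0.09,"wx":-0.67,"wy":-0.05,"wz":0.14,"hand":-1},{"tx":-0.15,"ty":-0.51,"tz":-0.12,"wx":-0.66,"wy":-0.04,"wz":0.13,"hand":-1}]
```

Call:
drive_tool(deltas=[{"tx": -0.1, "ty": -0.5, "tz": 0.2, "wx": -0.66, "wy": -0.05, "wz": 0.14, "hand": -1}, {"tx": -0.1, "ty": -0.5, "tz": 0.18, "wx": -0.66, "wy": -0.05, "wz": 0.14, "hand": -1}, {"tx": -0.1, "ty": -0.5, "tz": 0.15, "wx": -0.66, "wy": -0.05, "wz": 0.14, "hand": -1}, {"tx": -0.1, "ty": -0.5, "tz": 0.12, "wx": -0.66, "wy": -0.05, "wz": 0.14, "hand": -1}, {"tx": -0.1, "ty": -0.5, "tz": 0.1, "wx": -0.66, "wy": -0.05, "wz": 0.14, "hand": -1}, {"tx": -0.12, "ty": -0.52, "tz": 0.06, "wx": -0.66, "wy": -0.05, "wz": 0.14, "hand": -1}, {"tx": -0.12, "ty": -0.53, "tz": 0.03, "wx": -0.66, "wy": -0.05, "wz": 0.14, "hand": -1}, {"tx": -0.13, "ty": -0.53, "tz": 0, "wx": -0.66, "wy": -0.05, "wz": 0.14, "hand": -1}, {"tx": -0.13, "ty": -0.53, "tz": -0.03, "wx": -0.66, "wy": -0.05, "wz": 0.14, "hand": -1}, {"tx": -0.14, "ty": -0.52, "tz": -0.06, "wx": -0.66, "wy": -0.05, "wz": 0.13, "hand": -1}, {"tx": -0.15, "ty": -0.5, "tz": -0.1, "wx": -0.66, "wy": -0.05, "wz": 0.13, "hand": -1}, {"tx": -0.15, "ty": -0.5, "tz": -0.12, "wx": -0.66, "wy": -0.05, "wz": 0.13, "hand": -1}])

```text
time: 2.93
tool_pos: [500.6, 326.3, 302.2]
tcp_rot: [2.446, 0.001, -0.037]
contact_force: [0.7, -0.1, 0.1]
grip_width: 91.8
```

Run:
```python
from plan import *
p,r,o=cur();print(o['time'],p,o['tcp_rot'],o['joint_positions'])
a,p,r=rows(p,r,np.array([520,340,150.]),ori(70,-.03),8,-1,2);show(a)
snap('side','s1',None,1.5)
```

```text
2.9333 [500.56588345 326.32212874 302.2358864 ] [ 2.44584779e+00  9.07890406e-04 -3.70072438e-02] [ 0.6929437   0.75138957  0.84754078 -0.54942354  1.98905448  0.61770401]
max 0.76 end [519.8 340.  150. ] [ 1.92  0.   -0.03]
[{"tx":0.06,"ty":-0.34,"tz":0.34,"wx":-0.75,"wy":0.01,"wz":-0.0,"hand":-1},{"tx":0.06,"ty":-0.36,"tz":0.31,"wx":-0.76,"wy":0.01,"wz":-0.01,"hand":-1},{"tx":0.06,"ty":-0.38,"tz":0.29,"wx":-0.75,"wy":0.01,"wz":-0.0,"hand":-1},{"tx":0.06,"ty":-0.4,"tz":0.26,"wx":-0.75,"wy":0.01,"wz":-0.01,"hand":-1},{"tx":0.06,"ty":-0.41,"tz":0.24,"wx":-0.76,"wy":0.01,"wz":-0.0,"hand":-1},{"tx":0.06,"ty":-0.43,"tz":0.21,"wx":-0.75,"wy":0.01,"wz":-0.01,"hand":-1},{"tx":0.05,"ty":-0.45,"tz":0.18,"wx":-0.75,"wy":0.0,"wz":-0.0,"hand":-1},{"tx":0.06,"ty":-0.45,"tz":0.15,"wx":-0.76,"wy":0.01,"wz":-0.01,"hand":-1}]
```

View pics/s1.png

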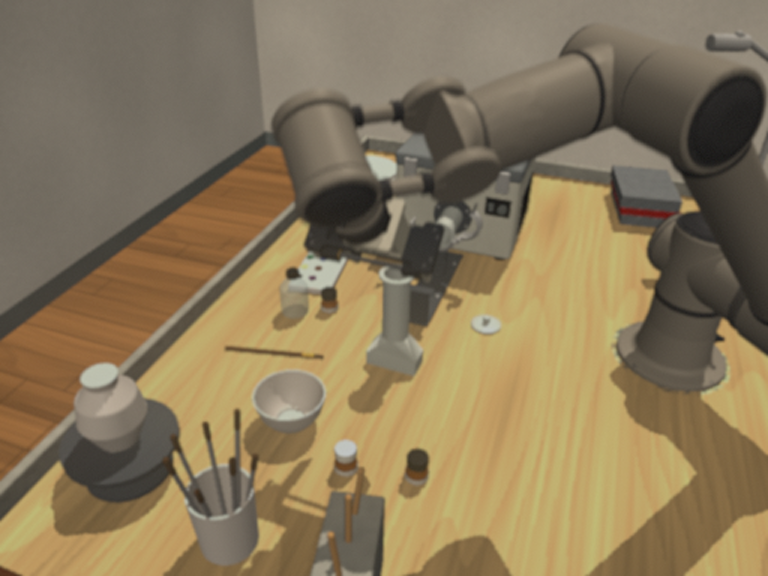

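```bash
cat > kin.py <<'E'
import numpy as np
from scipy.optimize import least_squares
from scipy.spatial.transform import Rotation as R
def fk(q,L,s4=1,s6=1):
    d1,a1,a2,a3,d4,d6=L
    Rz=lambda a:R.from_euler('z',a); Ry=lambda a:R.from_euler('y',a); 
    r=Rz(q[0]); p=np.array([0,0,d1])+r.apply([a1,0,0])
    r=r*Ry(q[1]); p=p+r.apply([0,0,a2])
    r=r*Ry(q[2]); p=p+r.apply([a3,0,d4])
    r=r*Rz(s4*q[3])*Ry(q[4]); p=p+r.apply([0,0,d6])
    r=r*Rz(s6*q[5])
    return p,r
Q=np.array([[-1.28894789,.342765313,1.52500210,0,1.27538087,-.146003898],[.0392063,.38753581,1.02902527,-.000114,1.72632939,-.0778541],[.6929437,.75138957,.84754078,-.54942354,1.98905448,.61770401]])
P=np.array([[217.746,-477.305,240.028],[569.706,98.772,399.849],[500.566,326.322,302.236]])
RPY=[[-3.14136,.00154,-1.14294],[3.14158,.0013,.11704],[2.44585,.00091,-.037]]
f=lambda L:np.concatenate([fk(q,L)[0]-p for q,p in zip(Q,P)])
sol=least_squares(f,[300,0,400,0,400,200]); L=sol.x
def ik(p,r,q0):
    lo=np.array([-2.53,-.77,.04,-1,.28,-3.11]);hi=np.array([2.53,2.02,2.7,4.14,2.66,3.11])
    def g(q):
        a,b=fk(q,L); return np.r_[(a-p)/10,(r.inv()*b).as_rotvec()*10]
    s=least_squares(g,np.clip(q0,lo+1e-3,hi-1e-3),bounds=(lo,hi)); return s.x,np.abs(s.fun).max()
if __name__=='__main__':
    print(L.round(1),sol.fun.round(1))
    for q,e in zip(Q,RPY): print((R.from_euler('xyz',e).inv()*fk(q,L)[1]).as_rotvec().round(3))
    from plan import ori
    for al in(60,65,70,75,80,90):
        t=ori(al,-.03).apply([0,0,1])
        for b in(-120,0): 
            q,e=ik(np.array([520,208,100])+t*(5+b),ori(al,-.03),Q[2]); print(al,b,q.round(2),round(e,3))
        fo=ori(al-90,-.02); q,e=ik(np.array([523,-18,110])+fo.apply([0,0,5]),fo,Q[1]);print('final',q.round(2),round(e,3))
E
python3 kin.py
```

```text
[271.5  80.5 301.7  66.2 372.3 144.3] [-73.6 -20.6  -0.9   2.3 -76.4  -1.5   1.2   0.8   2.4]
[-0.    -0.    -3.142]
[-0.    -0.     3.142]
[ 0.    -0.    -3.142]
60 -120 [ 0.67  1.4   0.33 -1.    2.35  3.11] 4.75
60 0 [ 0.54  1.11  0.96 -0.79  1.85  3.11] 7.577
final [-0.1   0.65  1.52  0.32  1.05 -3.11] 2.886
65 -120 [ 0.67  1.44  0.27 -1.    2.37  3.11] 4.806
65 0 [ 0.55  1.18  0.89 -0.91  1.96  3.11] 7.399
final [-0.08  0.64  1.54  0.26  1.02 -3.11] 2.419
70 -120 [ 0.68  1.48  0.24 -1.    2.38  3.11] 4.917
70 0 [ 0.56  1.23  0.84 -1.    2.04  3.11] 7.184
final [-0.07  0.63  1.54  0.2   1.   -3.11] 1.964
75 -120 [ 0.68  1.51  0.22 -1.    2.38  3.11] 5.077
75 0 [ 0.56  1.24  0.84 -1.    2.06  3.11] 7.239
final [-0.06  0.63  1.55  0.14  0.98 -3.11] 1.52
80 -120 [ 0.69  1.53  0.21 -1.    2.37  3.11] 5.264
80 0 [ 0.56  1.24  0.83 -1.    2.07  3.11] 7.302
final [-0.05  0.62  1.56  0.09  0.97 -3.11] 1.084
90 -120 [ 0.69  1.56  0.21 -1.    2.35  3.11] 5.656
90 0 [ 0.56  1.25  0.83 -1.    2.11  3.11] 7.445
final [-0.03  0.62  1.56 -0.03  0.96 -3.11] 0.231
```

```bash
python3 - <<'E'
s=open('kin.py').read()
s=s.replace("d1,a1,a2,a3,d4,d6=L","d1,b1,a2,d4,d6,b5=L").replace("r.apply([a1,0,0])","r.apply([0,b1,0])").replace("r.apply([a3,0,d4])","r.apply([0,0,d4])").replace("r.apply([0,0,d6])","r.apply([0,b5,d6])").replace("r=r*Rz(s6*q[5])","r=r*Rz(s6*q[5]+np.pi)").replace("[300,0,400,0,400,200]","[300,76,400,400,200,0]")
open('kin.py','w').write(s)
E
python3 kin.py
```

```text
[169.5  78.2 516.4 372.6 306.   -1.6] [  3.1  -9.9   0.8 -10.2  -0.2  -1.    0.7   0.    0.1]
[-0.  0.  0.]
[ 0. -0. -0.]
[-0. -0.  0.]
60 -120 [ 0.72  0.99  0.97 -0.74  1.94  0.77] 0.0
60 0 [ 0.62  0.92  1.33 -0.77  1.66  0.9 ] 0.0
final [-0.45  0.53  1.76  0.52  1.15 -0.72] 0.0
65 -120 [ 0.74  1.05  0.93 -0.79  1.99  0.77] 0.0
65 0 [ 0.63  0.96  1.31 -0.81  1.73  0.91] 0.0
final [-0.41  0.5   1.76  0.45  1.1  -0.65] 0.0
70 -120 [ 0.75  1.11  0.9  -0.85  2.05  0.76] 0.0
70 0 [ 0.64  1.    1.29 -0.85  1.79  0.92] 0.0
final [-0.37  0.48  1.77  0.38  1.05 -0.57] 0.0
75 -120 [ 0.76  1.17  0.86 -0.9   2.1   0.76] 0.0
75 0 [ 0.65  1.05  1.27 -0.9   1.85  0.93] 0.0
final [-0.33  0.47  1.77  0.3   1.01 -0.48] 0.0
80 -120 [ 0.77  1.22  0.83 -0.96  2.14  0.75] 0.0
80 0 [ 0.66  1.09  1.25 -0.94  1.91  0.94] 0.0
final [-0.28  0.45  1.77  0.2   0.97 -0.38] 0.0
90 -120 [ 0.77  1.3   0.79 -1.    2.2   0.75] 0.858
90 0 [ 0.65  1.16  1.21 -1.    2.02  0.94] 0.293
final [-0.18  0.44  1.78 -0.    0.92 -0.16] 0.0
```

Run:
```python
from plan import *
p,r,o=cur();G=ori(70,-.03);t=G.apply([0,0,1])
a,p,r=rows(p,r,np.array([520,208,100.])-125*t,G,9,-1,2);show(a)
```

```text
max 0.67 end [523.7 325.3 142.8] [ 1.92 -0.   -0.03]
[{"tx":0.07,"ty":-0.27,"tz":0.33,"wx":-0.66,"wy":0.01,"wz":0.01,"hand":-1},{"tx":0.08,"ty":-0.29,"tz":0.32,"wx":-0.66,"wy":0.01,"wz":0.0,"hand":-1},{"tx":0.07,"ty":-0.3,"tz":0.3,"wx":-0.67,"wy":0.01,"wz":0.01,"hand":-1},{"tx":0.07,"ty":-0.33,"tz":0.29,"wx":-0.66,"wy":0.01,"wz":0.0,"hand":-1},{"tx":0.07,"ty":-0.33,"tz":0.26,"wx":-0.66,"wy":0.0,"wz":0.01,"hand":-1},{"tx":0.07,"ty":-0.36,"tz":0.24,"wx":-0.66,"wy":0.01,"wz":0.01,"hand":-1},{"tx":0.07,"ty":-0.36,"tz":0.23,"wx":-0.66,"wy":0.01,"wz":0.0,"hand":-1},{"tx":0.08,"ty":-0.38,"tz":0.2,"wx":-0.66,"wy":0.01,"wz":0.01,"hand":-1},{"tx":0.07,"ty":-0.39,"tz":0.18,"wx":-0.67,"wy":0.01,"wz":0.01,"hand":-1}]
```

Call:
drive_tool(deltas=[{"tx": 0.07, "ty": -0.27, "tz": 0.33, "wx": -0.66, "wy": 0.01, "wz": 0.01, "hand": -1}, {"tx": 0.07, "ty": -0.29, "tz": 0.32, "wx": -0.66, "wy": 0.01, "wz": 0, "hand": -1}, {"tx": 0.07, "ty": -0.3, "tz": 0.3, "wx": -0.66, "wy": 0.01, "wz": 0.01, "hand": -1}, {"tx": 0.07, "ty": -0.32, "tz": 0.29, "wx": -0.66, "wy": 0.01, "wz": 0, "hand": -1}, {"tx": 0.07, "ty": -0.33, "tz": 0.26, "wx": -0.66, "wy": 0, "wz": 0.01, "hand": -1}, {"tx": 0.07, "ty": -0.36, "tz": 0.24, "wx": -0.66, "wy": 0.01, "wz": 0.01, "hand": -1}, {"tx": 0.07, "ty": -0.36, "tz": 0.23, "wx": -0.66, "wy": 0.01, "wz": 0, "hand": -1}, {"tx": 0.07, "ty": -0.38, "tz": 0.2, "wx": -0.66, "wy": 0.01, "wz": 0.01, "hand": -1}, {"tx": 0.07, "ty": -0.39, "tz": 0.18, "wx": -0.67, "wy": 0.01, "wz": 0.01, "hand": -1}, {"tx": 0, "ty": 0, "tz": 0, "wx": 0, "wy": 0, "wz": 0, "hand": -1}])

```text
time: 3.82
tool_pos: [525.4, 320.6, 141.4]
tcp_rot: [1.92, 0.003, -0.033]
contact_force: [-0.1, -0.2, -1.7]
grip_width: 91.8
```

Run:
```python
from plan import *
p,r,o=cur();G=ori(70,-.03);t=G.apply([0,0,1]);print(o['time'],p,o['tcp_rot'],o['joint_positions'])
a,p,r=rows(p,r,np.array([520,208,100.])+5*t,G,8,-1,2);show(a)
snap('side','s2',(200,60,456,252),3);snap('top','t2',None,1.5)
```

```text
3.8167 [525.37682821 320.61967952 141.37290603] [ 1.92001249  0.00333338 -0.03323495] [ 0.75286742  1.16745847  0.76015095 -0.87560921  2.09931904  0.69498495]
max 0.4 end [520.  203.2  98.2] [ 1.92  0.   -0.03]
[{"tx":-0.0,"ty":-0.0,"tz":0.39,"wx":-0.0,"wy":0.01,"wz":0.0,"hand":-1},{"tx":-0.01,"ty":-0.0,"tz":0.39,"wx":-0.0,"wy":0.0,"wz":0.01,"hand":-1},{"tx":-0.0,"ty":-0.0,"tz":0.39,"wx":-0.0,"wy":0.01,"wz":-0.0,"hand":-1},{"tx":-0.01,"ty":-0.0,"tz":0.39,"wx":-0.0,"wy":0.0,"wz":0.0,"hand":-1},{"tx":-0.01,"ty":-0.0,"tz":0.39,"wx":-0.0,"wy":0.01,"wz":0.0,"hand":-1},{"tx":-0.0,"ty":-0.01,"tz":0.4,"wx":-0.0,"wy":0.01,"wz":0.01,"hand":-1},{"tx":-0.01,"ty":0.0,"tz":0.39,"wx":-0.0,"wy":0.0,"wz":0.0,"hand":-1},{"tx":-0.0,"ty":0.0,"tz":0.39,"wx":-0.0,"wy":0.01,"wz":0.0,"hand":-1}]
```

View pics/s2.png

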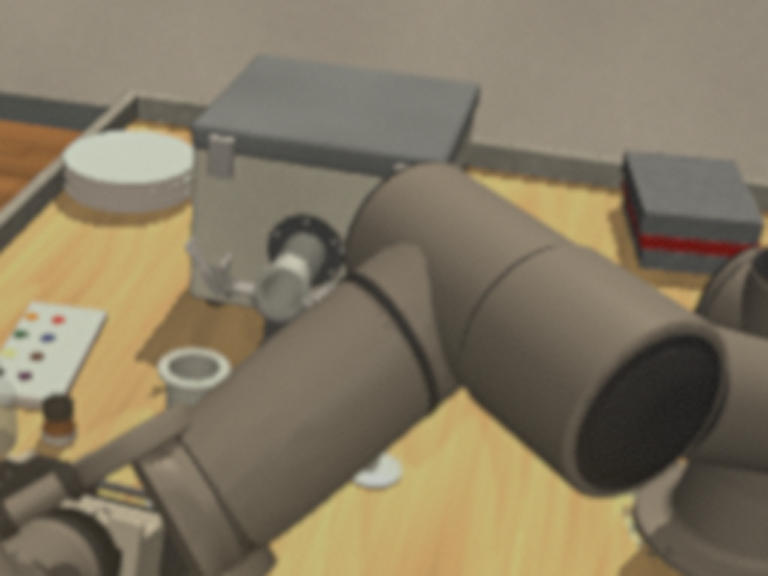

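View pics/t2.png

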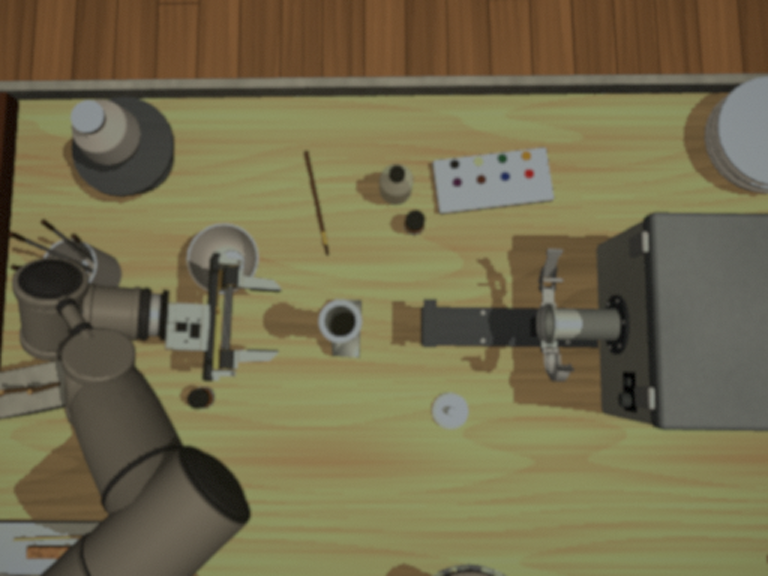

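Call:
drive_tool(deltas=[{"tx": 0, "ty": 0, "tz": 0.4, "wx": 0, "wy": 0, "wz": 0, "hand": -1}, {"tx": -0.01, "ty": 0, "tz": 0.4, "wx": 0, "wy": 0, "wz": 0, "hand": -1}, {"tx": -0.01, "ty": 0, "tz": 0.4, "wx": 0, "wy": 0, "wz": 0, "hand": -1}, {"tx": -0.01, "ty": 0, "tz": 0.4, "wx": 0, "wy": 0.01, "wz": 0, "hand": -1}, {"tx": -0.01, "ty": 0, "tz": 0.4, "wx": 0, "wy": 0.01, "wz": 0, "hand": -1}, {"tx": 0, "ty": 0, "tz": 0.4, "wx": 0, "wy": 0.01, "wz": 0, "hand": -1}, {"tx": 0, "ty": 0, "tz": 0.4, "wx": 0, "wy": 0.01, "wz": 0, "hand": -1}, {"tx": 0, "ty": 0, "tz": 0.3, "wx": 0, "wy": 0, "wz": 0, "hand": -1}, {"tx": 0, "ty": 0, "tz": 0, "wx": 0, "wy": 0, "wz": 0, "hand": -1}])

```text
time: 4.67
tool_pos: [522.0, 204.2, 107.6]
tcp_rot: [1.933, -0.011, -0.033]
contact_force: [-1.1, -0.6, 0.8]
grip_width: 91.6
```

Run:
```python
from plan import *
snap('top','t3',(130,150,300,270),4.5)
```

```text
(no output)
```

View pics/t3.png

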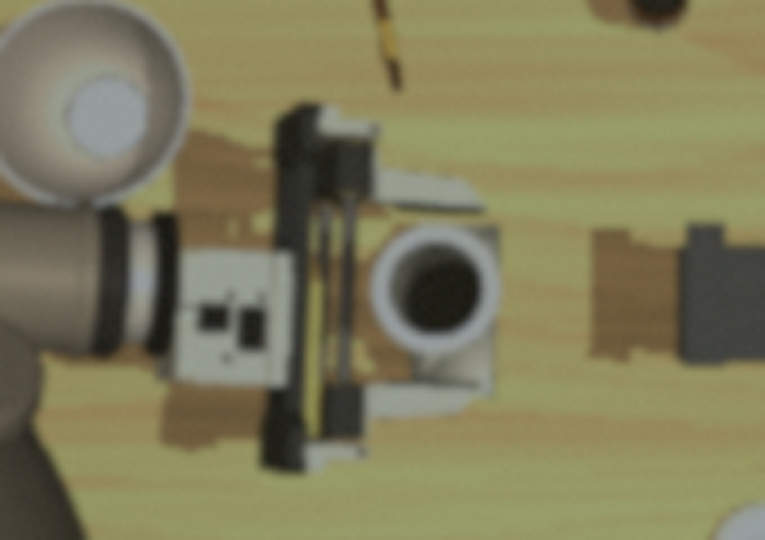

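Call:
drive_tool(deltas=[{"tx": 0, "ty": 0, "tz": 0, "wx": 0, "wy": 0, "wz": 0, "hand": 0.1}, {"tx": 0, "ty": 0, "tz": 0, "wx": 0, "wy": 0, "wz": 0, "hand": 1}, {"tx": 0, "ty": 0, "tz": 0, "wx": 0, "wy": 0, "wz": 0, "hand": 1}, {"tx": 0, "ty": 0, "tz": 0, "wx": 0, "wy": 0, "wz": 0, "hand": 1}, {"tx": 0, "ty": 0, "tz": 0, "wx": 0, "wy": 0, "wz": 0, "hand": 1}, {"tx": 0, "ty": 0, "tz": 0, "wx": 0, "wy": 0, "wz": 0, "hand": 1}, {"tx": 0, "ty": 0, "tz": 0, "wx": 0, "wy": 0, "wz": 0, "hand": 1}, {"tx": 0, "ty": 0, "tz": 0, "wx": 0, "wy": 0, "wz": 0, "hand": 1}, {"tx": 0, "ty": 0, "tz": 0, "wx": 0, "wy": 0, "wz": 0, "hand": 1}, {"tx": 0, "ty": 0, "tz": 0, "wx": 0, "wy": 0, "wz": 0, "hand": 1}])

```text
time: 5.55
tool_pos: [521.2, 205.8, 105.3]
tcp_rot: [1.929, -0.008, -0.031]
contact_force: [-2.9, 0.9, 2.1]
grip_width: 49.5
```

Run:
```python
from plan import *
p,r,o=cur();print(o['time'],p,o['tcp_rot'],o['joint_positions'],o['grip_width'],o['contact_force'])
a,p,r=rows(p,r,p+[0,-30,140],r,6,1,2);show(a)
```

```text
5.55 [521.21103085 205.8139747  105.30484567] [ 1.92937974 -0.00784379 -0.03123215] [ 0.64126214  1.05080174  1.15425432 -0.86395381  1.83399931  0.86614574] 49.49501593306982 [-2.87811906  0.93663772  2.1104144 ]
max 0.59 end [521.2 176.  245.3] [ 1.929 -0.008 -0.031]
[{"tx":0.01,"ty":0.59,"tz":-0.09,"wx":0.0,"wy":0.0,"wz":0.0,"hand":1},{"tx":0.01,"ty":0.59,"tz":-0.09,"wx":0.0,"wy":0.0,"wz":0.0,"hand":1},{"tx":0.01,"ty":0.59,"tz":-0.08,"wx":0.0,"wy":0.0,"wz":0.0,"hand":1},{"tx":0.0,"ty":0.59,"tz":-0.09,"wx":0.0,"wy":0.0,"wz":0.0,"hand":1},{"tx":0.01,"ty":0.59,"tz":-0.09,"wx":0.0,"wy":0.0,"wz":0.0,"hand":1},{"tx":0.01,"ty":0.59,"tz":-0.09,"wx":0.0,"wy":0.0,"wz":0.0,"hand":1}]
```

Call:
drive_tool(deltas=[{"tx": 0.01, "ty": 0.3, "tz": -0.1, "wx": 0, "wy": 0, "wz": 0, "hand": 1}, {"tx": 0.01, "ty": 0.6, "tz": -0.2, "wx": 0, "wy": 0, "wz": 0, "hand": 1}, {"tx": 0.01, "ty": 0.6, "tz": -0.2, "wx": 0, "wy": 0, "wz": 0, "hand": 1}, {"tx": 0.01, "ty": 0.6, "tz": -0.2, "wx": 0, "wy": 0, "wz": 0, "hand": 1}, {"tx": 0.01, "ty": 0.6, "tz": -0.2, "wx": 0, "wy": 0, "wz": 0, "hand": 1}, {"tx": 0.01, "ty": 0.6, "tz": -0.2, "wx": 0, "wy": 0, "wz": 0, "hand": 1}, {"tx": 0.01, "ty": 0.6, "tz": -0.2, "wx": 0, "wy": 0, "wz": 0, "hand": 1}, {"tx": 0.01, "ty": 0.3, "tz": -0.1, "wx": 0, "wy": 0, "wz": 0, "hand": 1}, {"tx": 0, "ty": 0, "tz": 0, "wx": 0, "wy": 0, "wz": 0, "hand": 1}])

```text
time: 6.3
tool_pos: [523.6, 199.2, 285.4]
tcp_rot: [1.933, -0.014, -0.031]
contact_force: [1.0, -0.2, -3.0]
grip_width: 49.5
```

Run:
```python
from plan import *
p,r,o=cur();print(o['time'],p,o['tcp_rot'],o['joint_positions'],o['grip_width'],o['contact_force'])
snap('side','s4',(180,60,420,240),3.2)
a,p,r=rows(p,r,np.array([521,60,290]),ori(-20,-.02),24,1,2);show(a)
```

```text
6.3 [523.63153984 199.20539638 285.42381944] [ 1.93346981 -0.01402302 -0.03084607] [ 0.63202454  0.82702952  1.0893442  -0.95166561  2.00147049  0.62519494] 49.4797788345343 [ 0.95676492 -0.16200879 -2.96449252]
max 0.75 end [521.   60.  289.8] [-2.793 -0.    -0.02 ]
[{"tx":0.0,"ty":0.06,"tz":0.13,"wx":0.74,"wy":-0.0,"wz":-0.01,"hand":1},{"tx":0.0,"ty":0.06,"tz":0.13,"wx":0.75,"wy":-0.01,"wz":-0.01,"hand":1},{"tx":0.01,"ty":0.07,"tz":0.13,"wx":0.74,"wy":-0.0,"wz":-0.0,"hand":1},{"tx":-0.0,"ty":0.08,"tz":0.12,"wx":0.74,"wy":-0.01,"wz":-0.01,"hand":1},{"tx":-0.0,"ty":0.09,"tz":0.11,"wx":0.75,"wy":-0.0,"wz":-0.01,"hand":1},{"tx":0.0,"ty":0.1,"tz":0.11,"wx":0.74,"wy":-0.01,"wz":-0.01,"hand":1},{"tx":0.0,"ty":0.1,"tz":0.11,"wx":0.74,"wy":-0.0,"wz":-0.01,"hand":1},{"tx":0.0,"ty":0.11,"tz":0.09,"wx":0.75,"wy":-0.0,"wz":-0.01,"hand":1},{"tx":0.01,"ty":0.12,"tz":0.09,"wx":0.74,"wy":-0.01,"wz":-0.0,"hand":1},{"tx":-0.0,"ty":0.12,"tz":0.08,"wx":0.75,"wy":-0.0,"wz":-0.01,"hand":1},{"tx":-0.0,"ty":0.12,"tz":0.08,"wx":0.74,"wy":-0.01,"wz":-0.01,"hand":1},{"tx":0.0,"ty":0.13,"tz":0.06,"wx":0.74,"wy
[... 192 characters left out ...]
tz":0.04,"wx":0.74,"wy":-0.01,"wz":-0.0,"hand":1},{"tx":0.01,"ty":0.14,"tz":0.03,"wx":0.75,"wy":0.0,"wz":-0.01,"hand":1},{"tx":-0.0,"ty":0.15,"tz":0.02,"wx":0.74,"wy":-0.0,"wz":-0.01,"hand":1},{"tx":-0.0,"ty":0.14,"tz":0.01,"wx":0.74,"wy":-0.01,"wz":-0.01,"hand":1},{"tx":-0.0,"ty":0.15,"tz":0.0,"wx":0.75,"wy":-0.0,"wz":-0.01,"hand":1},{"tx":-0.0,"ty":0.14,"tz":-0.01,"wx":0.74,"wy":-0.01,"wz":-0.01,"hand":1},{"tx":-0.0,"ty":0.15,"tz":-0.02,"wx":0.74,"wy":-0.0,"wz":-0.0,"hand":1},{"tx":0.0,"ty":0.14,"tz":-0.02,"wx":0.75,"wy":-0.01,"wz":-0.01,"hand":1},{"tx":0.0,"ty":0.14,"tz":-0.04,"wx":0.74,"wy":-0.0,"wz":-0.01,"hand":1},{"tx":0.0,"ty":0.14,"tz":-0.04,"wx":0.74,"wy":-0.0,"wz":-0.01,"hand":1}]
```

View pics/s4.png

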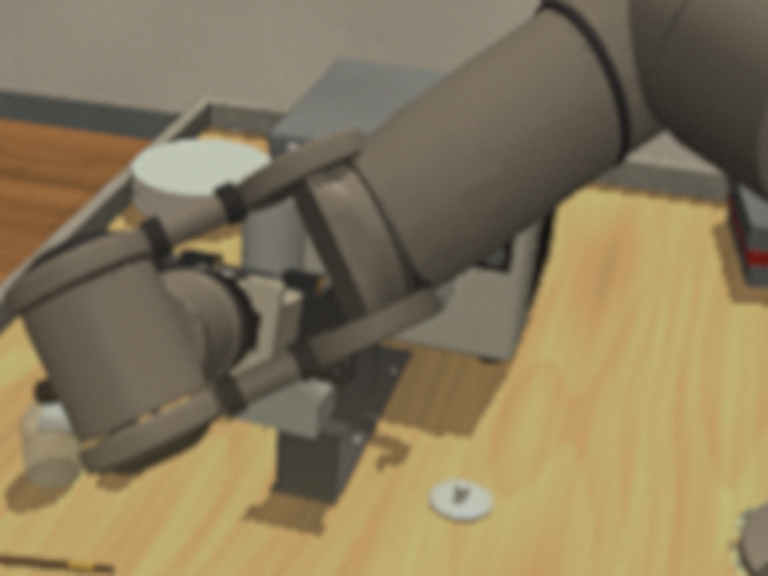

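Call:
drive_tool(deltas=[{"tx": 0, "ty": 0.06, "tz": 0.13, "wx": 0.74, "wy": 0, "wz": -0.01, "hand": 1}, {"tx": 0, "ty": 0.06, "tz": 0.13, "wx": 0.74, "wy": -0.01, "wz": -0.01, "hand": 1}, {"tx": 0, "ty": 0.07, "tz": 0.13, "wx": 0.74, "wy": 0, "wz": -0.01, "hand": 1}, {"tx": 0, "ty": 0.08, "tz": 0.12, "wx": 0.74, "wy": -0.01, "wz": -0.01, "hand": 1}, {"tx": 0, "ty": 0.09, "tz": 0.11, "wx": 0.75, "wy": 0, "wz": -0.01, "hand": 1}, {"tx": 0, "ty": 0.1, "tz": 0.11, "wx": 0.75, "wy": -0.01, "wz": -0.01, "hand": 1}, {"tx": 0, "ty": 0.1, "tz": 0.11, "wx": 0.75, "wy": 0, "wz": -0.01, "hand": 1}, {"tx": 0, "ty": 0.11, "tz": 0.1, "wx": 0.75, "wy": 0, "wz": -0.01, "hand": 1}, {"tx": 0, "ty": 0.12, "tz": 0.09, "wx": 0.75, "wy": -0.01, "wz": 0, "hand": 1}, {"tx": 0, "ty": 0.12, "tz": 0.08, "wx": 0.75, "wy": 0, "wz": -0.01, "hand": 1}, {"tx": 0, "ty": 0.12, "tz": 0.08, "wx": 0.75, "wy": -0.01, "wz": -0.01, "hand": 1}, {"tx": 0, "ty": 0.13, "tz": 0.06, "wx": 0.75, "wy": 0, "wz": -0.01, "hand": 1}])

```text
time: 7.35
tool_pos: [520.2, 129.1, 282.2]
tcp_rot: [2.714, 0.005, -0.028]
contact_force: [-0.3, -0.2, -3.7]
grip_width: 49.4
```

Run:
```python
from plan import *
p,r,o=cur();print(o['time'],p,o['tcp_rot'],o['joint_positions'],o['grip_width'],o['contact_force'])
a,p,r=rows(p,r,np.array([521,60,290]),ori(-20,-.02),12,1,2);show(a)
```

```text
7.35 [520.21377659 129.09897703 282.22060783] [ 2.71371673  0.00511178 -0.02810997] [ 0.32108503  0.44151361  1.33117311 -0.39911435  1.53171019  0.3968557 ] 49.44086197378051 [-0.33692755 -0.18993101 -3.73383724]
max 0.75 end [521.   60.1 290.1] [-2.793  0.    -0.02 ]
[{"tx":0.01,"ty":0.14,"tz":0.04,"wx":0.74,"wy":0.01,"wz":-0.01,"hand":1},{"tx":0.0,"ty":0.14,"tz":0.04,"wx":0.74,"wy":0.0,"wz":-0.01,"hand":1},{"tx":0.01,"ty":0.14,"tz":0.03,"wx":0.75,"wy":0.01,"wz":-0.0,"hand":1},{"tx":0.0,"ty":0.14,"tz":0.02,"wx":0.74,"wy":0.0,"wz":-0.01,"hand":1},{"tx":0.01,"ty":0.15,"tz":0.0,"wx":0.74,"wy":0.01,"wz":-0.01,"hand":1},{"tx":0.0,"ty":0.14,"tz":0.0,"wx":0.74,"wy":0.0,"wz":-0.01,"hand":1},{"tx":0.01,"ty":0.15,"tz":-0.01,"wx":0.74,"wy":0.01,"wz":-0.0,"hand":1},{"tx":0.0,"ty":0.14,"tz":-0.02,"wx":0.75,"wy":0.0,"wz":-0.01,"hand":1},{"tx":0.01,"ty":0.14,"tz":-0.03,"wx":0.74,"wy":0.01,"wz":-0.01,"hand":1},{"tx":0.0,"ty":0.14,"tz":-0.04,"wx":0.74,"wy":0.0,"wz":-0.01,"hand":1},{"tx":0.01,"ty":0.14,"tz":-0.04,"wx":0.74,"wy":0.01,"wz":-0.0,"hand":1},{"tx":0.0,"ty":0.13,"tz":-0.06,"wx":0.74,"wy":0.0,"wz":-0.01,"hand":1}]
```

Call:
drive_tool(deltas=[{"tx": 0.01, "ty": 0.14, "tz": 0.04, "wx": 0.75, "wy": 0.01, "wz": -0.01, "hand": 1}, {"tx": 0.01, "ty": 0.14, "tz": 0.04, "wx": 0.75, "wy": 0, "wz": -0.01, "hand": 1}, {"tx": 0.01, "ty": 0.14, "tz": 0.03, "wx": 0.75, "wy": 0.01, "wz": 0, "hand": 1}, {"tx": 0, "ty": 0.14, "tz": 0.02, "wx": 0.75, "wy": 0, "wz": -0.01, "hand": 1}, {"tx": 0.01, "ty": 0.14, "tz": 0, "wx": 0.75, "wy": 0.01, "wz": -0.01, "hand": 1}, {"tx": 0, "ty": 0.14, "tz": 0, "wx": 0.75, "wy": 0, "wz": -0.01, "hand": 1}, {"tx": 0.01, "ty": 0.14, "tz": -0.01, "wx": 0.75, "wy": 0.01, "wz": 0, "hand": 1}, {"tx": 0, "ty": 0.14, "tz": -0.02, "wx": 0.75, "wy": 0, "wz": -0.01, "hand": 1}, {"tx": 0.01, "ty": 0.14, "tz": -0.03, "wx": 0.75, "wy": 0.01, "wz": -0.01, "hand": 1}, {"tx": 0, "ty": 0.14, "tz": -0.04, "wx": 0.75, "wy": 0, "wz": -0.01, "hand": 1}, {"tx": 0.01, "ty": 0.14, "tz": -0.04, "wx": 0.75, "wy": 0.01, "wz": 0, "hand": 1}, {"tx": 0, "ty": 0.13, "tz": -0.06, "wx": 0.75, "wy": 0, "wz": -0.01, "hand": 1}, {"tx": 0, "ty": 0, "tz": 0, "wx": 0, "wy": 0, "wz": 0, "hand": 1}, {"tx": 0, "ty": 0, "tz": 0, "wx": 0, "wy": 0, "wz": 0, "hand": 1}])

```text
time: 8.52
tool_pos: [521.5, 60.0, 290.0]
tcp_rot: [-2.787, 0.002, -0.023]
contact_force: [-1.0, 0.1, -3.8]
grip_width: 49.1
```

Run:
```python
from plan import *
p,r,o=cur();print(o['time'],p,o['tcp_rot'],o['joint_positions'],o['grip_width'],o['contact_force'])
snap('side','s5',(180,0,436,192),3);snap('top','t5',(170,100,426,292),3)
```

```text
8.5167 [521.48270271  60.02136139 289.96223038] [-2.78712771e+00  1.65032479e-03 -2.25766296e-02] [-0.23437257  0.31332524  1.4805176   0.34918391  1.43556654 -0.27439837] 49.14873886364947 [-1.03662593  0.06041859 -3.77887289]
```

View pics/s5.png

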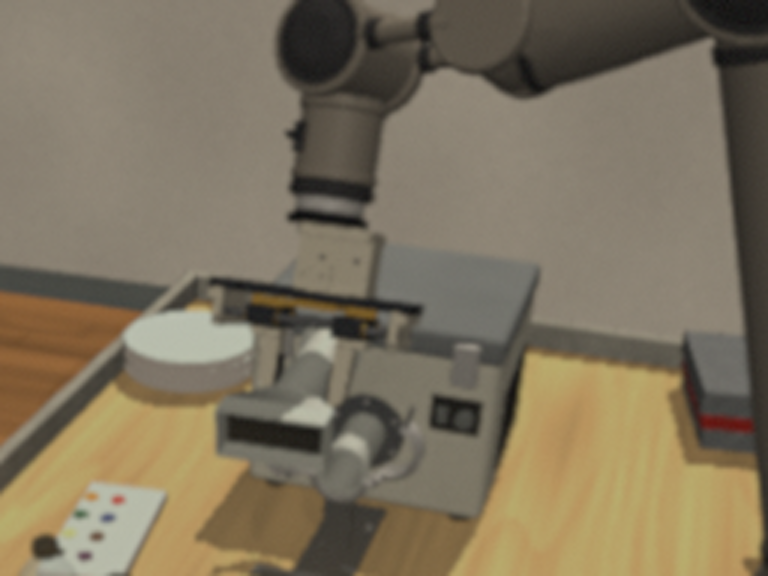

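View pics/t5.png

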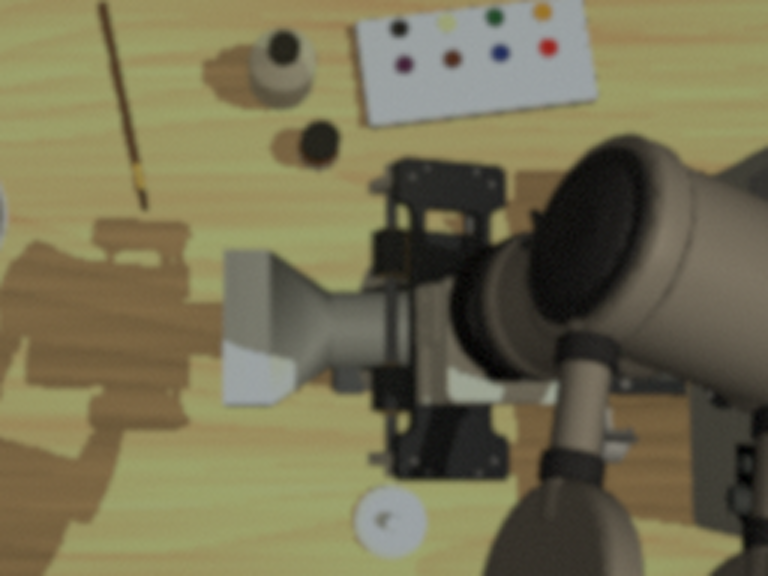

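```bash
cat > noz.py <<'E'
from plan import *
pg=np.array([521.211,205.814,105.305]); rg=R.from_euler('xyz',[1.92938,-.00784,-.03123])
Nz=R.from_euler('z',-.025) # nozzle orient at start
fl_t=rg.inv().apply(np.array([520.7,208,205])-pg); rn_t=rg.inv()*Nz
def flange(p,r): return p+r.apply(fl_t), r*rn_t
E
python3 - <<'E'
from noz import *
p,r,o=cur(); f,n=flange(p,r); print('flange',f.round(1),'axes\n',n.as_matrix().round(3))
m=f-205*n.apply([0,0,1]); print('mouth',m.round(1))
c=[m+n.apply([s*50,q*23,0]) for s in(-1,1) for q in(-1,1)]
print(np.array(c).round(1)); print('top pred',proj('top',c).round(1)); print('side pred',proj('side',c).round(1))
im=cv2.imread('pics/t5_raw.png');crop(cv2.convertScaleAbs(im,alpha=1.6,beta=10),'t5m',(235,170,305,245),8)
im=cv2.imread('pics/s5_raw.png');crop(cv2.convertScaleAbs(im,alpha=1.4,beta=10),'s5m',(245,110,305,170),10)
E
```

```text
flange [520.  -38.3 293.7] axes
 [[ 1.    -0.007 -0.012]
 [-0.012  0.004 -1.   ]
 [ 0.007  1.     0.004]]
mouth [522.4 166.7 292.8]
[[472.6 167.2 269.5]
 [472.3 167.4 315.5]
 [572.6 166.  270.2]
 [572.3 166.2 316.2]]
top pred [[244.5 235.1]
 [243.9 234.9]
 [244.9 186. ]
 [244.2 183. ]]
side pred [[286.8 156.7]
 [287.9 140.9]
 [250.9 150. ]
 [251.1 134.5]]
```

View pics/t5m.png

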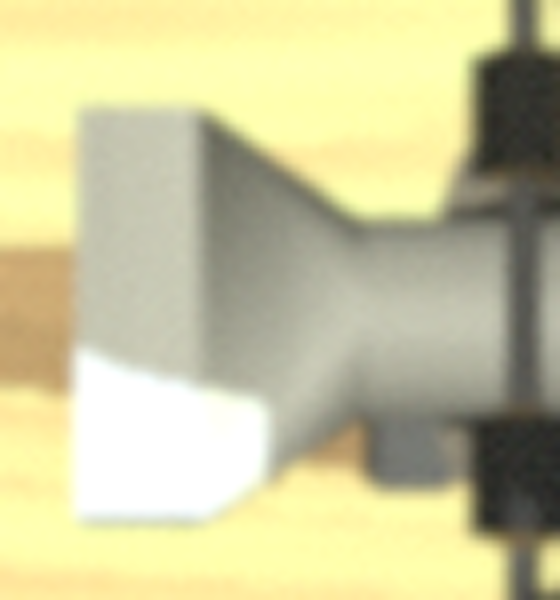

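View pics/s5m.png

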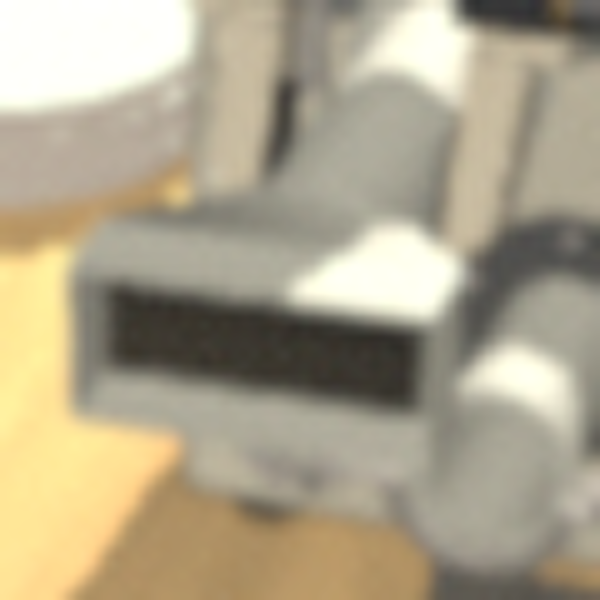

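Run:
```python
from noz import *
for z in(330,350,370,400): print(z,onz('top',[[300,160],[338,160]],z)[:,1].round(0))
p,r,o=cur(); f,n=flange(p,r)
r1=R.from_euler('z',-.005)*r
tgt=np.array([521.2,-122.2+1.5,160.]) # predicted-flange frame; top cam says actual is ~1.4 nearer -y
def tcp_for(fl,r): return fl-r.apply(fl_t)
a,p,r=rows(p,r,tcp_for(tgt,r1),r1,9,1,2);show(a)
```

```text
330 [ 59. -13.]
350 [61. -9.]
370 [64. -5.]
400 [67.  1.]
max 0.35 end [523.3 -21.  157.4] [-2.787e+00 -1.000e-03 -2.400e-02]
[{"tx":0.01,"ty":0.34,"tz":0.27,"wx":-0.0,"wy":0.0,"wz":0.01,"hand":1},{"tx":0.01,"ty":0.35,"tz":0.27,"wx":-0.0,"wy":0.0,"wz":0.0,"hand":1},{"tx":0.01,"ty":0.34,"tz":0.27,"wx":-0.0,"wy":0.01,"wz":0.01,"hand":1},{"tx":0.01,"ty":0.34,"tz":0.27,"wx":-0.0,"wy":-0.0,"wz":0.0,"hand":1},{"tx":0.01,"ty":0.35,"tz":0.26,"wx":-0.0,"wy":0.0,"wz":0.01,"hand":1},{"tx":0.01,"ty":0.34,"tz":0.27,"wx":-0.0,"wy":0.0,"wz":0.01,"hand":1},{"tx":0.01,"ty":0.34,"tz":0.27,"wx":-0.0,"wy":0.01,"wz":0.0,"hand":1},{"tx":0.0,"ty":0.35,"tz":0.27,"wx":-0.0,"wy":-0.0,"wz":0.01,"hand":1},{"tx":0.01,"ty":0.34,"tz":0.27,"wx":-0.0,"wy":-0.0,"wz":0.0,"hand":1}]
```

Call:
drive_tool(deltas=[{"tx": 0.01, "ty": 0.34, "tz": 0.27, "wx": 0, "wy": 0, "wz": 0.01, "hand": 1}, {"tx": 0.01, "ty": 0.34, "tz": 0.27, "wx": 0, "wy": 0, "wz": 0, "hand": 1}, {"tx": 0.01, "ty": 0.34, "tz": 0.27, "wx": 0, "wy": 0.01, "wz": 0.01, "hand": 1}, {"tx": 0.01, "ty": 0.34, "tz": 0.27, "wx": 0, "wy": 0, "wz": 0, "hand": 1}, {"tx": 0.01, "ty": 0.34, "tz": 0.27, "wx": 0, "wy": 0, "wz": 0.01, "hand": 1}, {"tx": 0.01, "ty": 0.34, "tz": 0.27, "wx": 0, "wy": 0, "wz": 0.01, "hand": 1}, {"tx": 0.01, "ty": 0.34, "tz": 0.27, "wx": 0, "wy": 0.01, "wz": 0, "hand": 1}, {"tx": 0, "ty": 0.34, "tz": 0.27, "wx": 0, "wy": 0, "wz": 0.01, "hand": 1}, {"tx": 0, "ty": 0.34, "tz": 0.27, "wx": 0, "wy": 0, "wz": 0, "hand": 1}, {"tx": 0, "ty": 0, "tz": 0, "wx": 0, "wy": 0, "wz": 0, "hand": 1}])

```text
time: 9.45
tool_pos: [522.4, -19.8, 155.7]
tcp_rot: [-2.787, 0.001, -0.024]
contact_force: [-1.5, -0.5, -3.4]
grip_width: 49.6
```

Run:
```python
from noz import *
p,r,o=cur();print(o['time'],p.round(1),o['tcp_rot'],o['contact_force'])
f,n=flange(p,r); print('flange',f.round(1),n.as_matrix()[:,2].round(3),n.as_matrix()[:,0].round(3))
t=snap('top','t6',(270,130,420,250),5); s=snap('side','s6',(230,70,350,190),5)
```

```text
9.45 [522.4 -19.8 155.7] [-2.78656311e+00  1.23392275e-03 -2.36408596e-02] [-1.46101386 -0.52462665 -3.38091603]
flange [ 520.3 -119.4  158.2] [-0.016 -1.     0.004] [ 1.    -0.016  0.005]
```

View pics/t6.png

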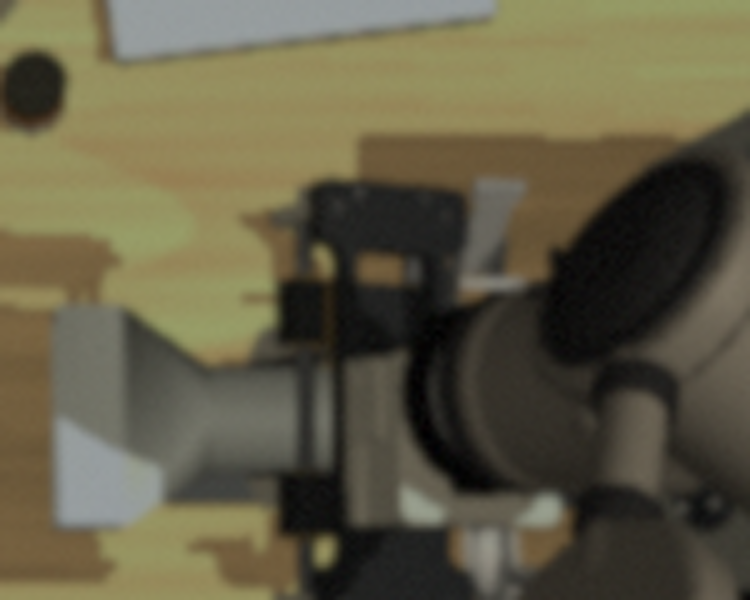

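View pics/s6.png

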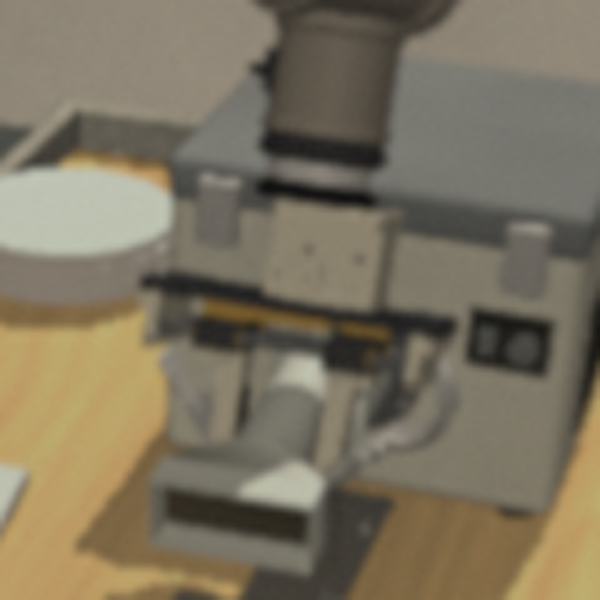

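```bash
python3 - <<'E'
from noz import *
p,r,o=cur();f,n=flange(p,r); m=f-205*n.apply([0,0,1]);c=[m+n.apply([s*50,23,0]) for s in(-1,1)]
print(np.array(c).round(1),proj('top',c).round(2))
im=cv2.imread('pics/t6_raw.png')
g=cv2.cvtColor(im,cv2.COLOR_BGR2GRAY).astype(float)
# subpixel left edge per row via gradient
def edge(row,a,b,sgn=0):
    d=np.gradient(g[row-1:row+2,a:b].mean(0)); d=np.abs(d) if sgn==0 else np.clip(sgn*d,0,None); i=d.argmax(); w=d[max(i-2,0):i+3]; return a+max(i-2,0)+(w*np.arange(len(w))).sum()/w.sum()
E=[(edge(y,273,287),y) for y in range(194,234,3)];print(np.round(E,2).tolist())
print(onz('top',E,181).round(1)[:,:2].tolist())
t0=cv2.cvtColor(cv2.imread('pics/top0.png'),cv2.COLOR_BGR2GRAY).astype(float); g=t0
E=[(edge(y,278,287),y) for y in range(204,230,3)]+[(edge(y,278,286),y) for y in(201,202)];print('sled/rest',np.round(E,2).tolist(),onz('top',E,85.5).round(1)[:,:2].tolist(),onz('top',E,6).round(1)[:,1])
E
python3 - <<'E'
import cv2
im=cv2.imread('pics/t6_raw.png');print(im[205,272:290].tolist())
E
```

```text
[[474.5  87.3 182.8]
 [574.5  85.7 183.7]] [[281.24 234.71]
 [281.28 190.12]]
[[281.1, 194.0], [285.54, 197.0], [280.17, 200.0], [279.97, 203.0], [280.08, 206.0], [280.1, 209.0], [280.11, 212.0], [280.41, 215.0], [280.68, 218.0], [280.75, 221.0], [280.86, 224.0], [280.93, 227.0], [280.94, 230.0], [281.08, 233.0]]
[[565.9, 86.0], [559.1, 76.1], [552.3, 88.4], [545.6, 88.9], [538.8, 88.8], [532.0, 88.8], [525.2, 88.9], [518.5, 88.3], [511.8, 87.8], [505.0, 87.8], [498.3, 87.6], [491.6, 87.6], [485.0, 87.7], [478.3, 87.5]]
sled/rest [[281.5, 204.0], [279.81, 207.0], [279.82, 210.0], [279.78, 213.0], [279.82, 216.0], [279.94, 219.0], [279.76, 222.0], [279.77, 225.0], [279.57, 228.0], [281.98, 201.0], [281.97, 202.0]] [[552.0, 78.9], [544.5, 83.3], [537.1, 83.3], [529.6, 83.6], [522.2, 83.6], [514.8, 83.4], [507.3, 83.9], [499.9, 84.0], [492.6, 84.6], [559.5, 77.6], [557.0, 77.7]] [73.5 78.1 78.2 78.5 78.5 78.3 78.9 79.  79.6 72.1 72.1]
[[59, 90, 110], [59, 92, 110], [59, 90, 110], [59, 90, 110], [58, 90, 108], [58, 90, 109], [60, 91, 110], [67, 92, 109], [82, 101, 109], [95, 110, 110], [98, 110, 109], [100, 112, 112], [97, 110, 109], [99, 112, 112], [101, 114, 113], [101, 114, 112], [101, 113, 113], [103, 115, 115]]
```

Call:
drive_tool(deltas=[{"tx": 0.015, "ty": 0.07, "tz": 0.16, "wx": 0, "wy": 0, "wz": 0, "hand": 1}, {"tx": 0.015, "ty": 0.07, "tz": 0.16, "wx": 0, "wy": 0, "wz": 0, "hand": 1}, {"tx": 0, "ty": 0.07, "tz": 0.16, "wx": 0, "wy": 0, "wz": 0, "hand": 1}, {"tx": 0, "ty": 0.07, "tz": 0.16, "wx": 0, "wy": 0, "wz": 0, "hand": 1}, {"tx": 0, "ty": 0.07, "tz": 0.16, "wx": 0, "wy": 0, "wz": 0, "hand": 1}, {"tx": 0, "ty": 0.07, "tz": 0.16, "wx": 0, "wy": 0, "wz": 0, "hand": 1}, {"tx": 0, "ty": 0, "tz": 0, "wx": 0, "wy": 0, "wz": 0, "hand": 1}])

```text
time: 10.13
tool_pos: [524.1, -22.3, 115.0]
tcp_rot: [-2.786, -0.001, -0.025]
contact_force: [-0.1, -1.2, -3.2]
grip_width: 49.1
```

Run:
```python
from noz import *
p,r,o=cur();print(o['time'],p.round(1),o['tcp_rot'],o['contact_force'])
f,n=flange(p,r); m=f-205*n.apply([0,0,1]);print('flange',f.round(1),'mouth',m.round(1))
c=[m+n.apply([s*50,23,0]) for s in(-1,1)];print(proj('top',c).round(2))
t=snap('top','t7',(270,170,370,250),7); s=snap('side','s7',(240,100,330,190),6)
```

```text
10.1333 [524.1 -22.3 115. ] [-2.78574262e+00 -1.07154606e-03 -2.45572060e-02] [-0.07057623 -1.18489867 -3.16925193]
flange [ 521.9 -121.9  117.4] mouth [525.3  83.  116.8]
[[281.43 234.72]
 [281.49 192.12]]
```

View pics/t7.png

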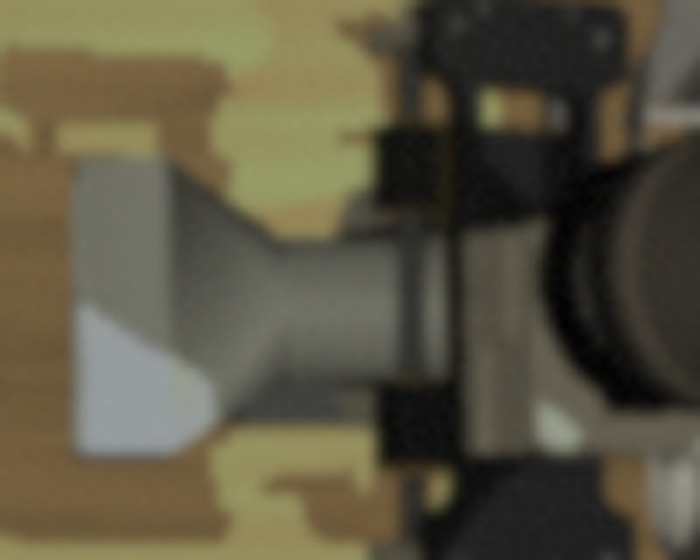

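View pics/s7.png

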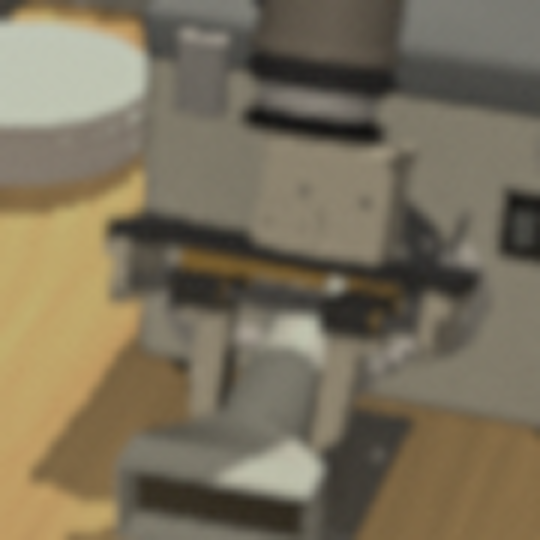

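Call:
drive_tool(deltas=[{"tx": 0, "ty": 0.017, "tz": 0.047, "wx": 0, "wy": 0, "wz": 0, "hand": 1}, {"tx": 0, "ty": 0.017, "tz": 0.047, "wx": 0, "wy": 0, "wz": 0, "hand": 1}, {"tx": 0, "ty": 0.017, "tz": 0.047, "wx": 0, "wy": 0, "wz": 0, "hand": 1}, {"tx": 0, "ty": 0, "tz": 0, "wx": 0, "wy": 0, "wz": 0, "hand": 1}, {"tx": 0, "ty": 0, "tz": 0, "wx": 0, "wy": 0, "wz": 0, "hand": 1}])

```text
time: 10.65
tool_pos: [524.8, -22.3, 111.0]
tcp_rot: [-2.786, -0.004, -0.025]
contact_force: [-4.9, -1.9, 1.8]
grip_width: 49.6
```

Run:
```python
from noz import *
p,r,o=cur();print(o['time'],p.round(1),o['tcp_rot'],o['contact_force'],o['moment'])
f,n=flange(p,r); m=f-205*n.apply([0,0,1]);print('flange',f.round(1),'mouth',m.round(1))
```

```text
10.65 [524.8 -22.3 111. ] [-2.78604245 -0.00352254 -0.02509428] [-4.87493595 -1.94299848  1.78953765] [-0.5146966   0.39969213 -0.40114705]
flange [ 522.5 -122.   113.4] mouth [526.   83.  112.8]
```

Call:
drive_tool(deltas=[{"tx": -0.03, "ty": 0, "tz": 0, "wx": 0, "wy": 0, "wz": 0, "hand": 1}, {"tx": -0.03, "ty": 0, "tz": 0, "wx": 0, "wy": 0, "wz": 0, "hand": 1}, {"tx": 0, "ty": 0, "tz": 0, "wx": 0, "wy": 0, "wz": 0, "hand": 1}])

```text
time: 10.9
tool_pos: [522.6, -22.1, 110.5]
tcp_rot: [-2.786, -0.004, -0.024]
contact_force: [-0.7, -1.1, -2.6]
grip_width: 49.5
```

Run:
```python
from noz import *
p,r,o=cur();print(o['time'],p.round(1),o['tcp_rot'],o['contact_force'],o['moment'])
f,n=flange(p,r); m=f-205*n.apply([0,0,1]);print('flange',f.round(1),'mouth',m.round(1))
t=snap('top','t8',(270,170,420,270),5); s=snap('side','s8',(240,100,330,190),6)
```

```text
10.9 [522.6 -22.1 110.5] [-2.78620254 -0.00409007 -0.02424996] [-0.71756961 -1.14039825 -2.58278826] [-0.4413428  -0.14047982 -0.097415  ]
flange [ 520.4 -121.7  113. ] mouth [523.8  83.2 112.3]
```

View pics/t8.png

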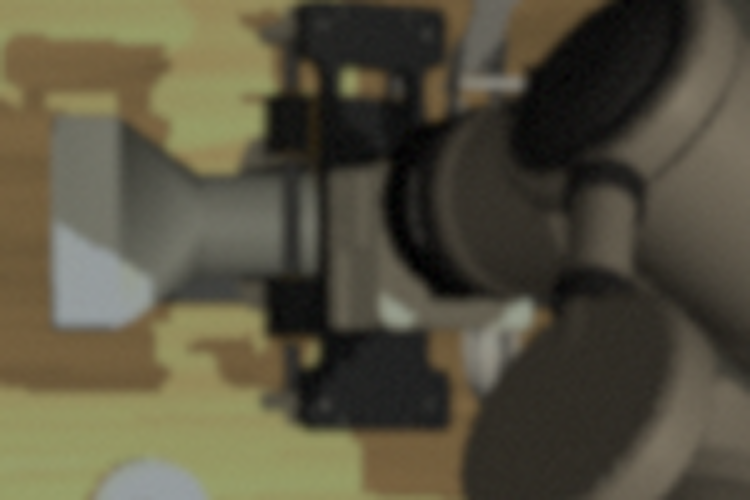

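View pics/s8.png

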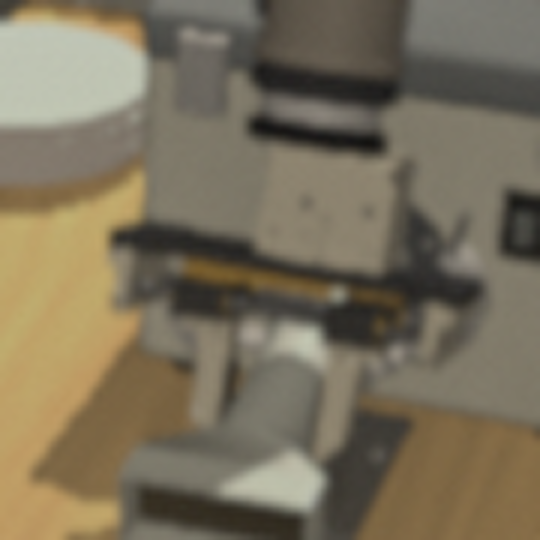

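Call:
drive_tool(deltas=[{"tx": 0, "ty": 0.015, "tz": 0.035, "wx": 0, "wy": 0, "wz": 0, "hand": 1}, {"tx": 0, "ty": 0.015, "tz": 0.035, "wx": 0, "wy": 0, "wz": 0, "hand": 1}, {"tx": 0, "ty": 0, "tz": 0, "wx": 0, "wy": 0, "wz": 0, "hand": 1}])

```text
time: 11.25
tool_pos: [522.6, -22.4, 108.3]
tcp_rot: [-2.786, -0.004, -0.024]
contact_force: [-3.3, -2.1, 5.9]
grip_width: 49.4
```

```bash
cat > st.py <<'E'
from noz import *
p,r,o=cur();print(o['time'],p.round(1),o['tcp_rot'].round(3),o['contact_force'].round(1),o['moment'].round(2),o['grip_width'])
f,n=flange(p,r); m=f-205*n.apply([0,0,1]);print('flange',f.round(1),'mouth',m.round(1))
E
python3 st.py
```

```text
11.25 [522.6 -22.4 108.3] [-2.786 -0.004 -0.024] [-3.3 -2.1  5.9] [-0.09  0.2   0.28] 49.3987447531598
flange [ 520.4 -122.   110.8] mouth [523.7  82.9 110.2]
```

Call:
drive_tool(deltas=[{"tx": -0.03, "ty": 0, "tz": 0, "wx": 0, "wy": 0, "wz": 0, "hand": 1}, {"tx": 0, "ty": 0, "tz": 0, "wx": 0, "wy": 0, "wz": 0, "hand": 1}, {"tx": 0, "ty": 0, "tz": 0, "wx": 0, "wy": 0, "wz": 0, "hand": 1}])

```text
time: 11.5
tool_pos: [522.2, -22.4, 108.2]
tcp_rot: [-2.786, -0.006, -0.025]
contact_force: [0.8, -1.6, 5.6]
grip_width: 49.5
```

```bash
python3 st.py
```

```text
11.5 [522.2 -22.4 108.2] [-2.786 -0.006 -0.025] [ 0.8 -1.6  5.6] [-0.02 -0.6  -0.18] 49.4506041401093
flange [ 519.9 -122.   110.6] mouth [523.4  82.9 110. ]
```

Call:
drive_tool(deltas=[{"tx": 0, "ty": 0, "tz": 0, "wx": 0, "wy": 0, "wz": 0, "hand": 0}, {"tx": 0, "ty": 0, "tz": 0, "wx": 0, "wy": 0, "wz": 0, "hand": -0.3}, {"tx": 0, "ty": 0, "tz": 0, "wx": 0, "wy": 0, "wz": 0, "hand": -0.7}, {"tx": 0, "ty": 0, "tz": 0, "wx": 0, "wy": 0, "wz": 0, "hand": -0.7}, {"tx": 0, "ty": 0, "tz": 0, "wx": 0, "wy": 0, "wz": 0, "hand": -0.7}, {"tx": 0, "ty": 0, "tz": 0, "wx": 0, "wy": 0, "wz": 0, "hand": -0.7}])

```text
time: 12.0
tool_pos: [521.0, -22.1, 107.2]
tcp_rot: [-2.786, -0.003, -0.024]
contact_force: [0.5, -0.1, 0.1]
grip_width: 76.1
```

```bash
python3 st.py
python3 - <<'E'
from h import *
t=snap('top','t9',(270,170,420,270),5); s=snap('side','s9',(240,100,330,190),6)
E
```

```text
12.0 [521.  -22.1 107.2] [-2.786 -0.003 -0.024] [ 0.5 -0.1  0.1] [-0.19 -0.01  0.02] 76.10434425414734
flange [ 518.8 -121.8  109.7] mouth [522.1  83.2 109.1]
```

View pics/t9.png

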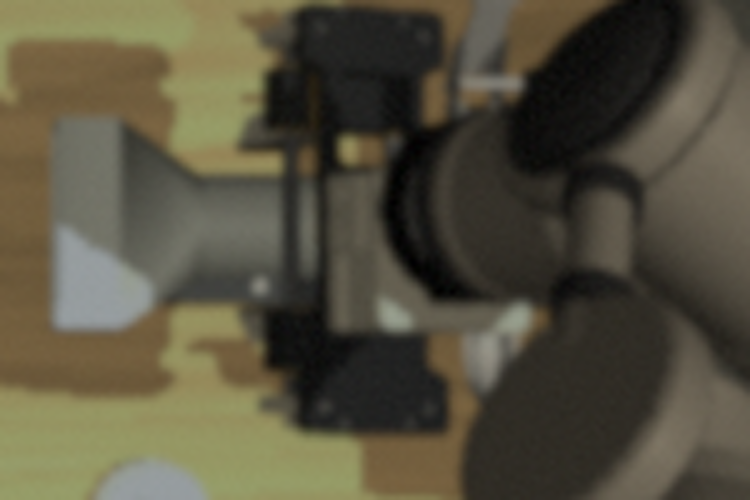

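View pics/s9.png

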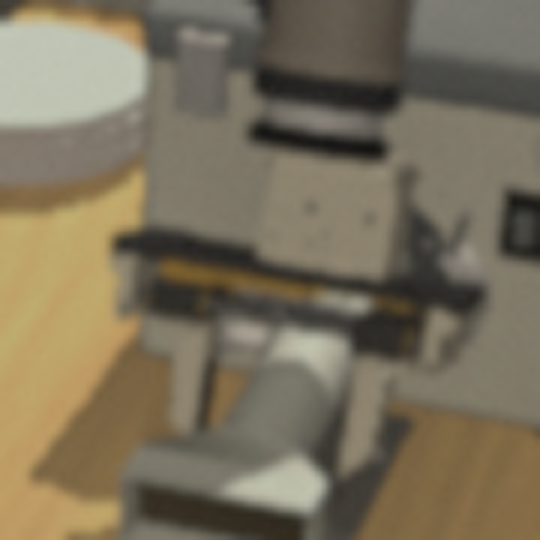

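Call:
drive_tool(deltas=[{"tx": 0, "ty": -0.07, "tz": -0.19, "wx": 0, "wy": 0, "wz": 0, "hand": -1}, {"tx": 0, "ty": -0.14, "tz": -0.375, "wx": 0, "wy": 0, "wz": 0, "hand": -1}, {"tx": 0, "ty": -0.14, "tz": -0.375, "wx": 0, "wy": 0, "wz": 0, "hand": -1}, {"tx": 0, "ty": -0.14, "tz": -0.375, "wx": 0, "wy": 0, "wz": 0, "hand": -1}, {"tx": 0, "ty": -0.2, "tz": -0.5, "wx": 0, "wy": 0, "wz": 0, "hand": -1}, {"tx": 0, "ty": -0.3, "tz": -0.8, "wx": 0, "wy": 0, "wz": 0, "hand": -1}, {"tx": 0, "ty": -0.3, "tz": -0.8, "wx": 0, "wy": 0, "wz": 0, "hand": -1}, {"tx": 0, "ty": -0.3, "tz": -0.8, "wx": 0, "wy": 0, "wz": 0, "hand": -1}, {"tx": 0, "ty": 0, "tz": 0, "wx": 0, "wy": 0, "wz": 0, "hand": -1}])

```text
time: 12.85
tool_pos: [522.8, -21.8, 295.0]
tcp_rot: [-2.79, -0.015, -0.024]
contact_force: [0.5, -0.4, 0.9]
grip_width: 92.2
```

```bash
python3 st.py
python3 - <<'E'
from h import *
t=snap('top','t10',(270,150,430,270),5); s=snap('side','s10',(235,90,335,190),6)
E
```

```text
12.85 [522.8 -21.8 295. ] [-2.79  -0.015 -0.024] [ 0.5 -0.4  0.9] [-0.25 -0.12 -0.04] 92.17108366334769
flange [ 520.5 -121.5  297.9] mouth [523.9  83.5 296.5]
```

View pics/t10.png

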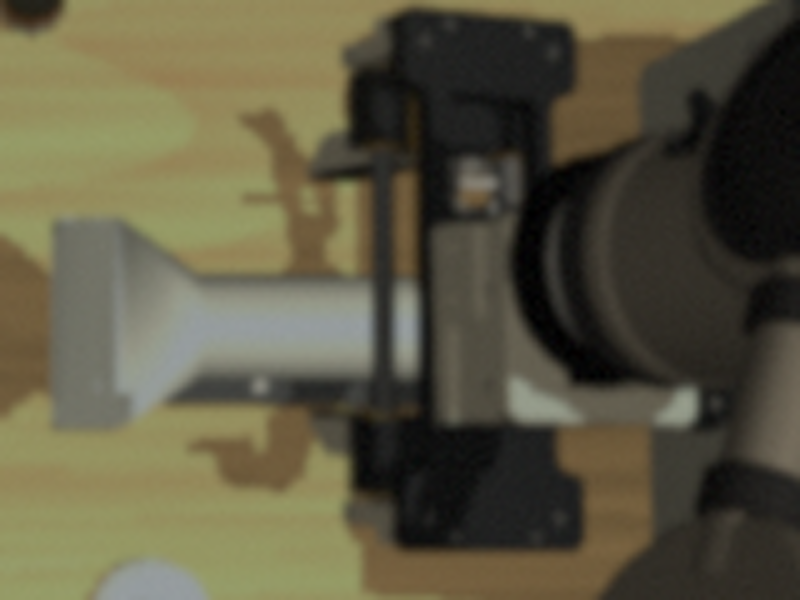

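View pics/s10.png

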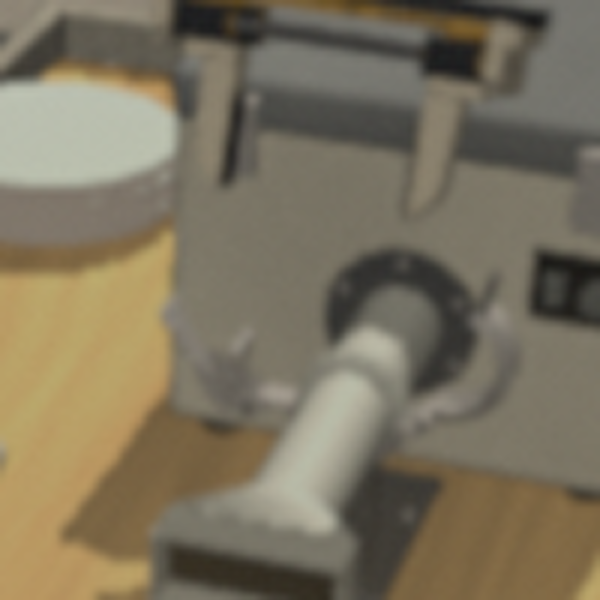

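Run:
```python
import plant
print([x for x in dir(plant) if not x.startswith('__')], getattr(plant,'tcp_to_tips',None))
from noz import *
p,r,o=cur()
# finger tips in s10: origin (235,90) k6 : tips at (228,187) & (415,215)
for uv in [((228+.5)/6-.5+235,(187+.5)/6-.5+90),((415+.5)/6-.5+235,(215+.5)/6-.5+90)]:
    oo,d=ray('side',[uv]); s=(-22-oo[1])/d[0][1]; print((oo+d[0]*s).round(1))
r1=ori(0,-.02)
a,p,r=rows(p,r,np.array([405,-120.,290]),r1,7,1,2);show(a)
```

```text
['Unreachable', 'camera_model', 'capture', 'close_job', 'get_obs', 'tcp_to_tips'] 14.0
[569.5 -22.  276.9]
[472.9 -22.  277.2]
max 0.58 end [ 405.2 -120.1  290. ] [ 3.141  0.    -0.02 ]
[{"tx":-0.41,"ty":0.34,"tz":-0.13,"wx":-0.58,"wy":-0.01,"wz":-0.0,"hand":1},{"tx":-0.4,"ty":0.34,"tz":-0.11,"wx":-0.58,"wy":-0.02,"wz":-0.01,"hand":1},{"tx":-0.41,"ty":0.35,"tz":-0.1,"wx":-0.58,"wy":-0.01,"wz":-0.0,"hand":1},{"tx":-0.4,"ty":0.35,"tz":-0.07,"wx":-0.58,"wy":-0.01,"wz":-0.01,"hand":1},{"tx":-0.41,"ty":0.36,"tz":-0.06,"wx":-0.58,"wy":-0.01,"wz":-0.0,"hand":1},{"tx":-0.41,"ty":0.36,"tz":-0.04,"wx":-0.58,"wy":-0.02,"wz":-0.01,"hand":1},{"tx":-0.4,"ty":0.36,"tz":-0.02,"wx":-0.58,"wy":-0.01,"wz":-0.0,"hand":1}]
```

Call:
drive_tool(deltas=[{"tx": -0.4, "ty": 0.34, "tz": -0.13, "wx": -0.58, "wy": -0.01, "wz": 0, "hand": 1}, {"tx": -0.4, "ty": 0.34, "tz": -0.11, "wx": -0.58, "wy": -0.02, "wz": -0.01, "hand": 1}, {"tx": -0.4, "ty": 0.35, "tz": -0.1, "wx": -0.58, "wy": -0.01, "wz": 0, "hand": 1}, {"tx": -0.4, "ty": 0.35, "tz": -0.07, "wx": -0.58, "wy": -0.01, "wz": -0.01, "hand": 1}, {"tx": -0.4, "ty": 0.36, "tz": -0.06, "wx": -0.58, "wy": -0.01, "wz": 0, "hand": 1}, {"tx": -0.4, "ty": 0.36, "tz": -0.04, "wx": -0.58, "wy": -0.02, "wz": -0.01, "hand": 1}, {"tx": -0.4, "ty": 0.36, "tz": -0.02, "wx": -0.58, "wy": -0.01, "wz": 0, "hand": 1}, {"tx": 0, "ty": 0, "tz": 0, "wx": 0, "wy": 0, "wz": 0, "hand": 1}, {"tx": 0, "ty": 0, "tz": 0, "wx": 0, "wy": 0, "wz": 0, "hand": 1}])

```text
time: 13.7
tool_pos: [405.9, -119.5, 287.9]
tcp_rot: [-3.139, 0.005, -0.021]
contact_force: [-0.7, -0.5, 0.3]
grip_width: 36.5
```

```bash
python3 st.py
python3 - <<'E'
from h import *
t=snap('top','t11',(270,130,430,290),4.5); s=snap('side','s11',(235,60,335,190),4.5)
E
```

```text
13.7 [ 405.9 -119.5  287.9] [-3.139  0.005 -0.021] [-0.7 -0.5  0.3] [ 0.02 -0.12  0.04] 36.49472301192648
flange [ 404.4 -212.2  324.7] mouth [406.5 -20.  253.3]
```

View pics/t11.png

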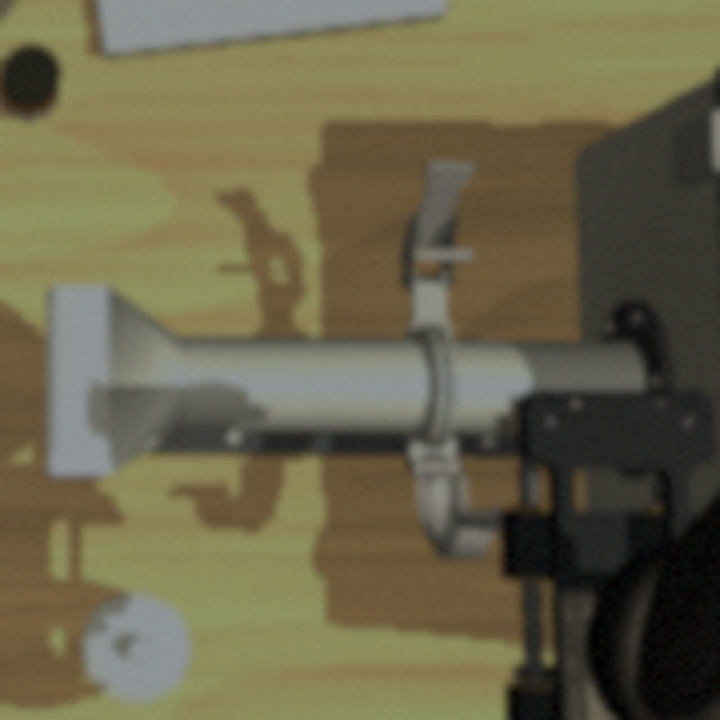

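View pics/s11.png

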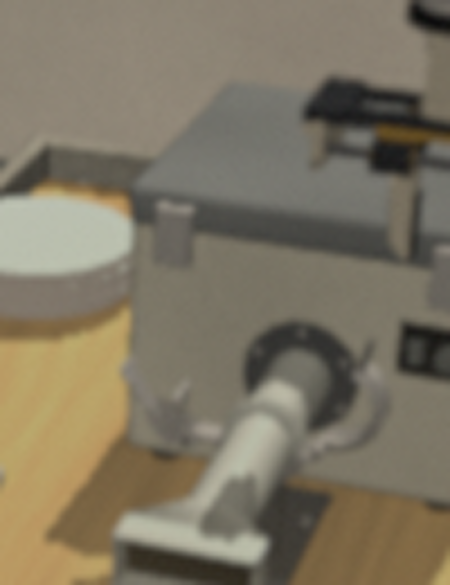

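Call:
drive_tool(deltas=[{"tx": 0, "ty": 0, "tz": 0.5, "wx": 0, "wy": 0, "wz": 0, "hand": 1}, {"tx": 0, "ty": 0, "tz": 0.5, "wx": 0, "wy": 0, "wz": 0, "hand": 1}, {"tx": 0, "ty": 0, "tz": 0.5, "wx": 0, "wy": 0, "wz": 0, "hand": 1}, {"tx": 0, "ty": 0, "tz": 0.5, "wx": 0, "wy": 0, "wz": 0, "hand": 1}, {"tx": 0, "ty": 0, "tz": 0.5, "wx": 0, "wy": 0, "wz": 0, "hand": 1}, {"tx": 0, "ty": 0.03, "tz": 0.1, "wx": 0, "wy": 0, "wz": 0, "hand": 1}, {"tx": 0, "ty": 0, "tz": 0, "wx": 0, "wy": 0, "wz": 0, "hand": 1}])

```text
time: 14.38
tool_pos: [405.8, -120.6, 183.3]
tcp_rot: [-3.138, 0.007, -0.02]
contact_force: [1.1, 0.5, 0.2]
grip_width: 0.3
```

```bash
python3 st.py
python3 - <<'E'
from h import *
t=snap('top','t12',(330,170,430,270),4.5); s=snap('side','s12',(235,90,335,190),5)
E
```

```text
14.3833 [ 405.8 -120.6  183.3] [-3.138  0.007 -0.02 ] [1.1 0.5 0.2] [ 0.01 -0.14  0.02] 0.26993795532457626
flange [ 404.4 -213.3  220. ] mouth [406.2 -21.2 148.7]
```

View pics/s12.png

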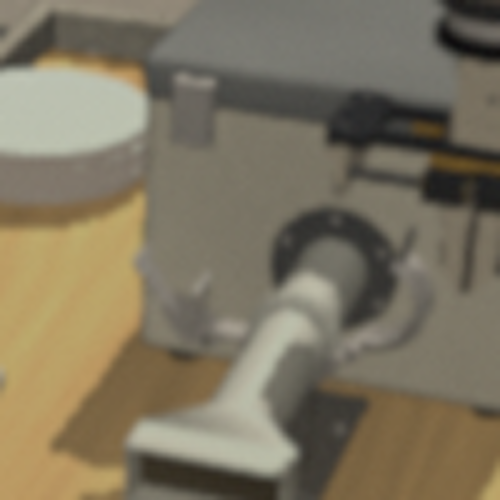

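View pics/t12.png

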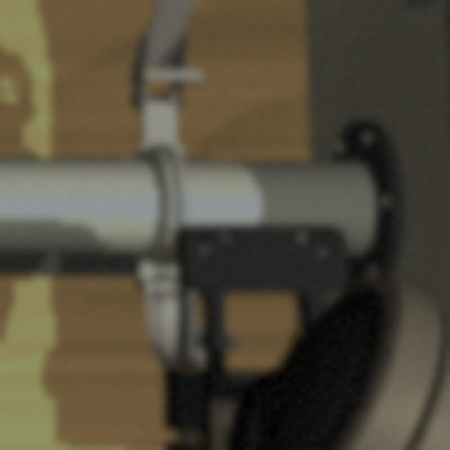

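Call:
drive_tool(deltas=[{"tx": 0.25, "ty": 0, "tz": 0, "wx": 0, "wy": 0, "wz": 0, "hand": 1}, {"tx": 0.25, "ty": 0, "tz": 0, "wx": 0, "wy": 0, "wz": 0, "hand": 1}, {"tx": 0.25, "ty": 0, "tz": 0, "wx": 0, "wy": 0, "wz": 0, "hand": 1}, {"tx": 0.2, "ty": 0, "tz": 0, "wx": 0, "wy": 0, "wz": 0, "hand": 1}, {"tx": 0.2, "ty": 0, "tz": 0, "wx": 0, "wy": 0, "wz": 0, "hand": 1}, {"tx": 0.2, "ty": 0, "tz": 0, "wx": 0, "wy": 0, "wz": 0, "hand": 1}])

```text
time: 14.98
tool_pos: [464.2, -122.9, 194.6]
tcp_rot: [3.138, -0.01, -0.02]
contact_force: [-11.2, 10.8, 75.8]
grip_width: 0.4
```

```bash
python3 st.py
python3 - <<'E'
from h import *
t=snap('top','t13',(330,170,430,270),4.5); s=snap('side','s13',(235,90,335,190),5)
E
```

```text
14.9833 [ 464.2 -122.9  194.6] [ 3.138 -0.01  -0.02 ] [-11.2  10.8  75.8] [1.95 1.59 0.05] 0.4476124728327503
flange [ 462.2 -215.4  231.9] mouth [465.1 -23.7 159.2]
```

View pics/s13.png

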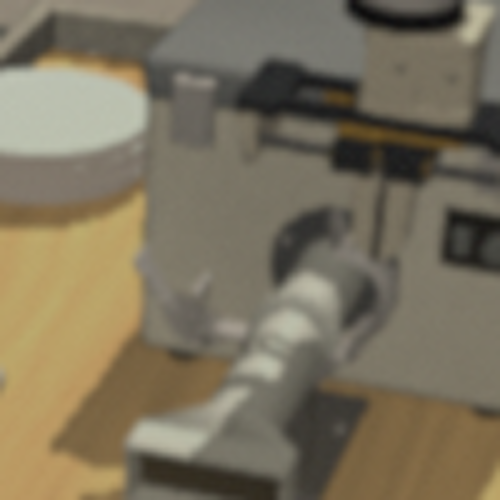

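Call:
drive_tool(deltas=[{"tx": 0, "ty": 0, "tz": -0.3, "wx": 0, "wy": 0, "wz": 0, "hand": 1}, {"tx": -0.1, "ty": 0, "tz": -0.3, "wx": 0, "wy": 0, "wz": 0, "hand": 1}, {"tx": -0.2, "ty": 0, "tz": -0.3, "wx": 0, "wy": 0, "wz": 0, "hand": 1}, {"tx": 0, "ty": 0, "tz": 0, "wx": 0, "wy": 0, "wz": 0, "hand": 1}])

```text
time: 15.42
tool_pos: [449.6, -122.3, 223.1]
tcp_rot: [3.141, -0.001, -0.02]
contact_force: [0.3, -0.3, -0.3]
grip_width: 0.8
```

```bash
python3 st.py
python3 - <<'E'
from h import *
t=snap('top','t14',(320,160,430,270),6); s=snap('side','s14',(245,90,345,180),7)
E
```

```text
15.4167 [ 449.6 -122.3  223.1] [ 3.141e+00 -1.000e-03 -2.000e-02] [ 0.3 -0.3 -0.3] [-0.06 -0.14 -0.03] 0.7945903087484302
flange [ 447.9 -214.8  260.2] mouth [450.2 -22.9 188. ]
```

View pics/s14.png

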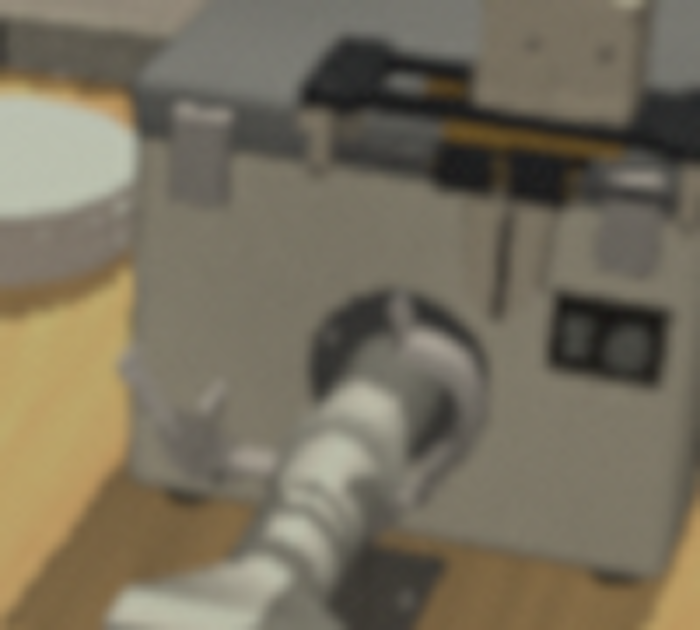

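View pics/t14.png

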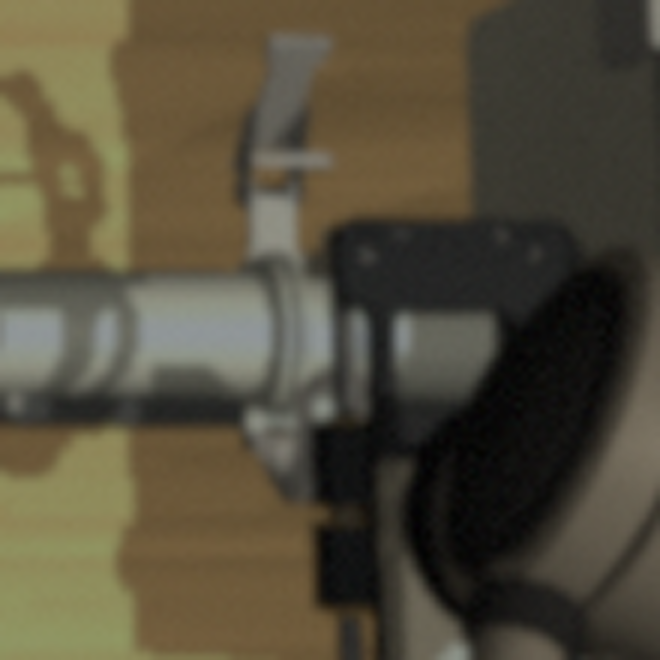

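Run:
```python
from h import *
uv=[(400.5/7-.5+245,305/7-.5+90)]
oo,d=ray('side',uv); s=(-121-oo[1])/d[0][1]; P=oo+d[0]*s;print(P)
print(tri(uv,[(322/6-.5+320,400/6-.5+160)]))
for th in(1.4,1.2,1.1,1.0,.9): print(th,(np.array([477.5,-121,110])+[86.5*np.cos(th)-8*np.sin(th),0,86.5*np.sin(th)+8*np.cos(th)]).round(), proj('side',[np.array([477.5,-121,110])+[86.5*np.cos(th)-8*np.sin(th),0,86.5*np.sin(th)+8*np.cos(th)]]).round(1),proj('top',[np.array([477.5,-121,110])+[86.5*np.cos(th)-8*np.sin(th),0,86.5*np.sin(th)+8*np.cos(th)]]).round(1))
```

```text
[ 497.55301706 -121.          203.4051899 ]
[[ 493.13757067 -109.66151112  209.17382501    4.07965973]]
1.4 [ 484. -121.  197.] [[305.5 135.6]] [[376.6 229.5]]
1.2 [ 501. -121.  194.] [[300.4 135.6]] [[375.9 221.7]]
1.1 [ 510. -121.  191.] [[297.9 136. ]] [[375.3 218.1]]
1.0 [ 518. -121.  187.] [[295.5 136.6]] [[374.7 214.6]]
0.9 [ 525. -121.  183.] [[293.2 137.5]] [[374.  211.4]]
```

Call:
drive_tool(deltas=[{"tx": 0, "ty": 0, "tz": 0.4, "wx": 0, "wy": 0, "wz": 0, "hand": 1}, {"tx": 0.25, "ty": 0, "tz": 0, "wx": 0, "wy": 0, "wz": 0, "hand": 1}, {"tx": 0.25, "ty": 0, "tz": 0, "wx": 0, "wy": 0, "wz": 0, "hand": 1}, {"tx": 0.2, "ty": 0, "tz": 0.02, "wx": 0, "wy": 0, "wz": 0, "hand": 1}, {"tx": 0.2, "ty": 0, "tz": 0.02, "wx": 0, "wy": 0, "wz": 0, "hand": 1}])

```text
time: 15.93
tool_pos: [485.6, -122.8, 202.6]
tcp_rot: [-3.141, 0.004, -0.02]
contact_force: [-2.2, -0.7, 0.6]
grip_width: 0.2
```

```bash
python3 st.py
```

```text
15.9333 [ 485.6 -122.8  202.6] [-3.141  0.004 -0.02 ] [-2.2 -0.7  0.6] [-0.04  0.08 -0.07] 0.23606740217157024
flange [ 484.1 -215.4  239.5] mouth [486.1 -23.3 167.8]
```

Call:
drive_tool(deltas=[{"tx": 0.2, "ty": 0, "tz": 0.02, "wx": 0, "wy": 0, "wz": 0, "hand": 1}, {"tx": 0.2, "ty": 0, "tz": 0.03, "wx": 0, "wy": 0, "wz": 0, "hand": 1}, {"tx": 0.2, "ty": 0, "tz": 0.03, "wx": 0, "wy": 0, "wz": 0, "hand": 1}, {"tx": 0.2, "ty": 0, "tz": 0.03, "wx": 0, "wy": 0, "wz": 0, "hand": 1}])

```text
time: 16.27
tool_pos: [516.9, -123.3, 198.0]
tcp_rot: [-3.14, 0.004, -0.021]
contact_force: [-0.3, 0.8, 0.2]
grip_width: 0.5
```

```bash
python3 st.py
python3 - <<'E'
from h import *
s=snap('side','s15',(245,90,345,180),7)
E
```

```text
16.2667 [ 516.9 -123.3  198. ] [-3.14   0.004 -0.021] [-0.3  0.8  0.2] [-0.03  0.07 -0.  ] 0.4980245916198062
flange [ 515.3 -215.9  234.9] mouth [517.4 -23.9 163.2]
```

View pics/s15.png

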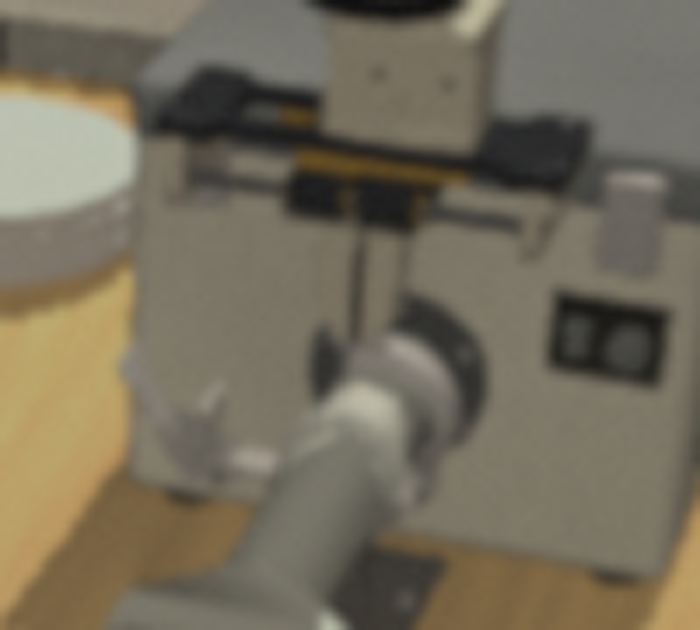

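Call:
drive_tool(deltas=[{"tx": 0.2, "ty": 0, "tz": 0, "wx": 0, "wy": 0, "wz": 0, "hand": 1}, {"tx": 0.2, "ty": 0, "tz": 0, "wx": 0, "wy": 0, "wz": 0, "hand": 1}, {"tx": 0.2, "ty": 0, "tz": 0.1, "wx": 0, "wy": 0, "wz": 0, "hand": 1}, {"tx": 0, "ty": 0, "tz": 0.2, "wx": 0, "wy": 0, "wz": 0, "hand": 1}, {"tx": 0, "ty": 0, "tz": 0.2, "wx": 0, "wy": 0, "wz": 0, "hand": 1}])

```text
time: 16.73
tool_pos: [541.0, -123.9, 177.9]
tcp_rot: [-3.141, 0.002, -0.02]
contact_force: [-0.4, -0.1, 1.5]
grip_width: 0.3
```

```bash
python3 st.py
```

```text
16.7333 [ 541.  -123.9  177.9] [-3.141e+00  2.000e-03 -2.000e-02] [-0.4 -0.1  1.5] [-0.01 -0.08  0.05] 0.3296884650802483
flange [ 539.4 -216.5  214.8] mouth [541.5 -24.5 143. ]
```

Call:
drive_tool(deltas=[{"tx": 0, "ty": 0, "tz": 0.15, "wx": 0, "wy": 0, "wz": 0, "hand": 1}, {"tx": 0, "ty": 0, "tz": 0.1, "wx": 0, "wy": 0, "wz": 0, "hand": 1}, {"tx": 0, "ty": 0, "tz": 0.1, "wx": 0, "wy": 0, "wz": 0, "hand": 1}, {"tx": 0, "ty": 0, "tz": 0, "wx": 0, "wy": 0, "wz": 0, "hand": 1}])

```text
time: 17.07
tool_pos: [546.1, -124.1, 166.9]
tcp_rot: [3.141, -0.013, -0.021]
contact_force: [16.8, 3.1, 11.1]
grip_width: 0.3
```

```bash
python3 st.py
python3 - <<'E'
from h import *
s=snap('side','s16',(245,90,345,180),7);t=snap('top','t16',(320,160,430,270),6)
E
```

```text
17.0667 [ 546.1 -124.1  166.9] [ 3.141 -0.013 -0.021] [16.8  3.1 11.1] [ 0.59 -3.   -0.01] 0.2816254049979903
flange [ 543.9 -216.6  204. ] mouth [547.3 -24.7 131.9]
```

View pics/s16.png

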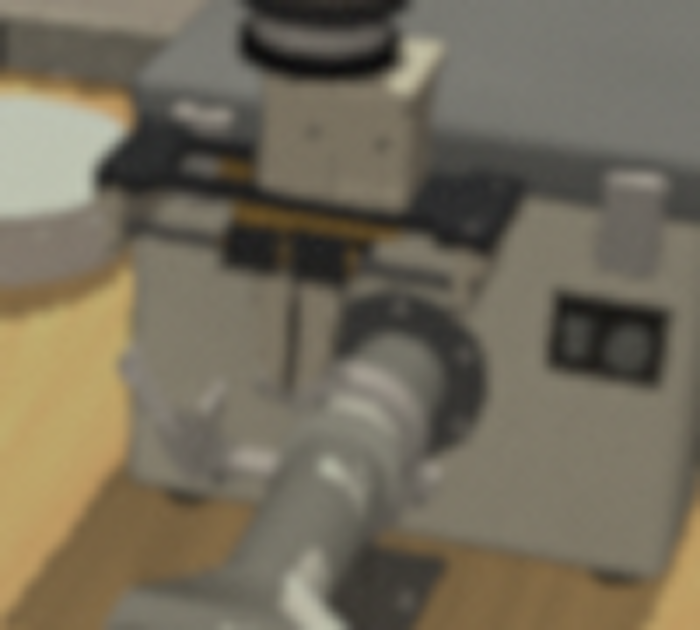

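View pics/t16.png

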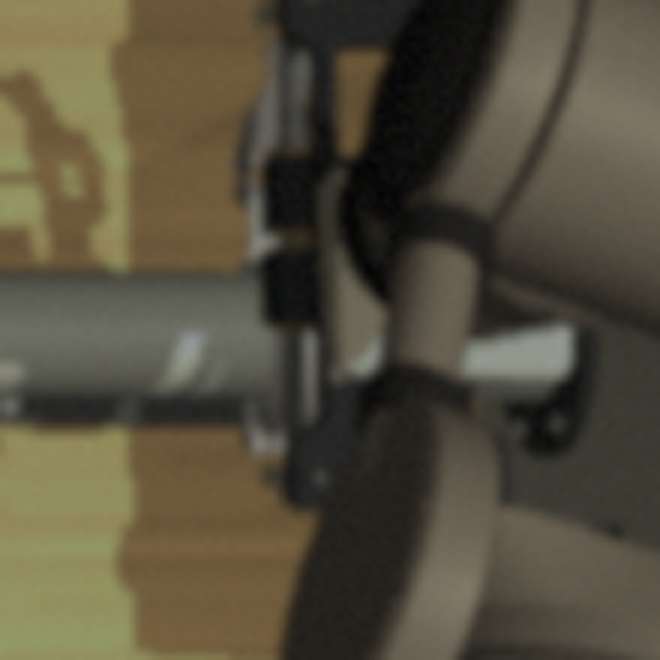

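Call:
drive_tool(deltas=[{"tx": 0, "ty": 0, "tz": -0.3, "wx": 0, "wy": 0, "wz": 0, "hand": 1}, {"tx": -0.25, "ty": 0, "tz": -0.2, "wx": 0, "wy": 0, "wz": 0, "hand": 1}, {"tx": 0, "ty": -0.02, "tz": 0, "wx": 0, "wy": 0, "wz": 0, "hand": 1}])

```text
time: 17.42
tool_pos: [528.4, -122.7, 184.6]
tcp_rot: [-3.141, 0.005, -0.02]
contact_force: [0.6, -0.3, -0.1]
grip_width: 0.6
```

```bash
python3 st.py
python3 - <<'E'
from h import *
s=snap('side','s17',(245,90,345,180),7)
E
```

```text
17.4167 [ 528.4 -122.7  184.6] [-3.141  0.005 -0.02 ] [ 0.6 -0.3 -0.1] [-0.05 -0.1  -0.01] 0.6112342855907564
flange [ 526.8 -215.3  221.5] mouth [528.8 -23.3 149.8]
```

View pics/s17.png

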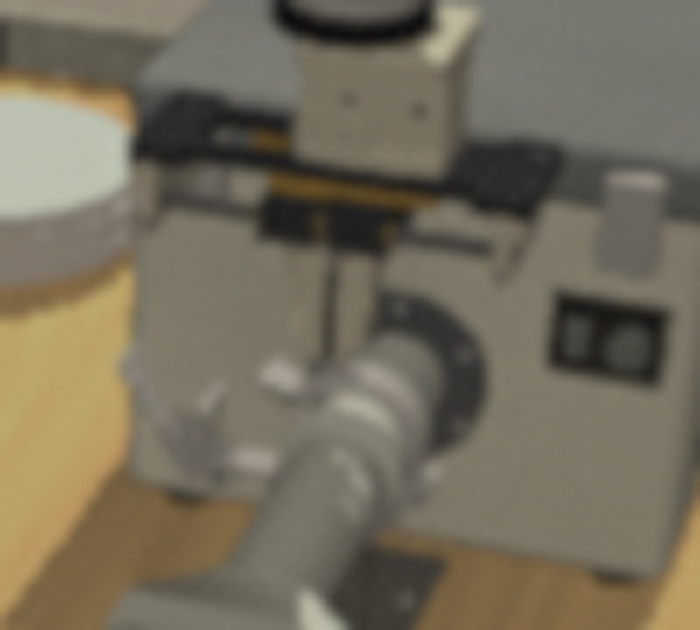

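Call:
drive_tool(deltas=[{"tx": 0, "ty": 0, "tz": 0.15, "wx": 0, "wy": 0, "wz": 0, "hand": 1}, {"tx": 0, "ty": 0, "tz": 0.1, "wx": 0, "wy": 0, "wz": 0, "hand": 1}, {"tx": 0, "ty": 0, "tz": 0.1, "wx": 0, "wy": 0, "wz": 0, "hand": 1}, {"tx": 0, "ty": 0, "tz": 0, "wx": 0, "wy": 0, "wz": 0, "hand": 1}])

```text
time: 17.8
tool_pos: [534.9, -123.1, 171.7]
tcp_rot: [3.141, -0.009, -0.021]
contact_force: [12.5, 3.1, 9.2]
grip_width: 0.2
```

```bash
python3 st.py
```

```text
17.8 [ 534.9 -123.1  171.7] [ 3.141 -0.009 -0.021] [12.5  3.1  9.2] [ 0.43 -2.36  0.02] 0.23406604416984061
flange [ 532.8 -215.7  208.8] mouth [536.  -23.7 136.8]
```

Call:
drive_tool(deltas=[{"tx": 0.15, "ty": 0, "tz": 0.05, "wx": 0, "wy": 0, "wz": 0, "hand": 1}, {"tx": 0.1, "ty": 0, "tz": 0.08, "wx": 0, "wy": 0, "wz": 0, "hand": 1}, {"tx": 0.08, "ty": 0, "tz": 0.08, "wx": 0, "wy": 0, "wz": 0, "hand": 1}, {"tx": 0, "ty": 0, "tz": 0, "wx": 0, "wy": 0, "wz": 0, "hand": 1}])

```text
time: 18.13
tool_pos: [543.8, -123.1, 160.2]
tcp_rot: [-3.14, 0.004, -0.021]
contact_force: [5.7, 1.1, 1.1]
grip_width: 0.6
```

```bash
python3 st.py;  python3 - <<'E'
from h import *
s=snap('side','s18',(245,90,345,180),7)
E
```

```text
18.1333 [ 543.8 -123.1  160.2] [-3.14   0.004 -0.021] [5.7 1.1 1.1] [-0.02 -1.03 -0.02] 0.6451254582182293
flange [ 542.2 -215.8  197.1] mouth [544.3 -23.7 125.5]
```

View pics/s18.png

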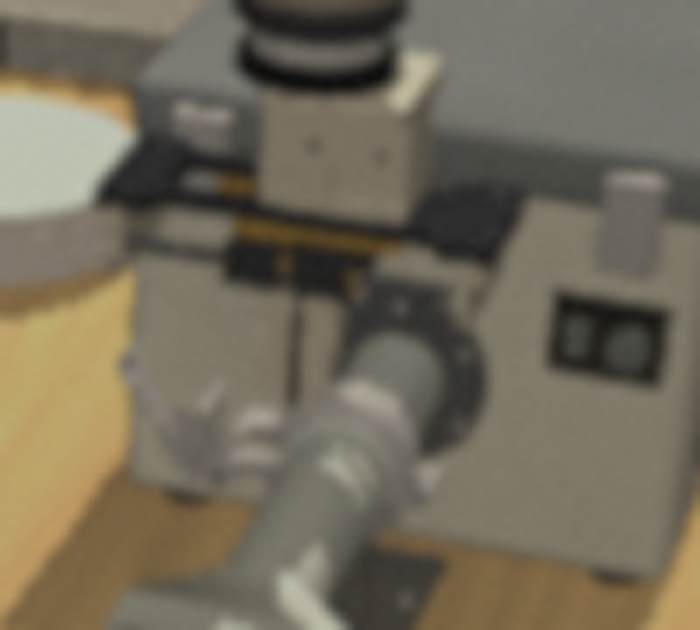

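Call:
drive_tool(deltas=[{"tx": 0, "ty": 0, "tz": -0.4, "wx": 0, "wy": 0, "wz": 0, "hand": 1}, {"tx": -0.5, "ty": 0, "tz": 0, "wx": 0, "wy": 0, "wz": 0, "hand": 1}, {"tx": 0, "ty": 0, "tz": 0.15, "wx": 0, "wy": 0, "wz": 0, "hand": 1}, {"tx": 0.02, "ty": 0, "tz": 0.12, "wx": 0, "wy": 0, "wz": 0, "hand": 1}, {"tx": 0.05, "ty": 0, "tz": 0.05, "wx": 0, "wy": 0, "wz": 0, "hand": 1}, {"tx": 0, "ty": 0, "tz": 0, "wx": 0, "wy": 0, "wz": 0, "hand": 1}])

```text
time: 18.68
tool_pos: [525.8, -122.5, 163.3]
tcp_rot: [-3.14, 0.006, -0.021]
contact_force: [-0.6, 0.4, -1.3]
grip_width: 0.5
```

```bash
python3 st.py
```

```text
18.6833 [ 525.8 -122.5  163.3] [-3.14   0.006 -0.021] [-0.6  0.4 -1.3] [-0.   -0.12  0.  ] 0.46408523065488927
flange [ 524.3 -215.2  200.1] mouth [526.2 -23.1 128.6]
```

Call:
drive_tool(deltas=[{"tx": 0.02, "ty": 0, "tz": 0.06, "wx": 0, "wy": 0, "wz": 0, "hand": 1}, {"tx": 0.02, "ty": 0, "tz": 0.06, "wx": 0, "wy": 0, "wz": 0, "hand": 1}, {"tx": 0, "ty": 0, "tz": 0, "wx": 0, "wy": 0, "wz": 0, "hand": 1}])

```text
time: 18.93
tool_pos: [528.0, -122.7, 160.4]
tcp_rot: [-3.141, 0.003, -0.02]
contact_force: [-1.1, 1.3, 3.5]
grip_width: 0.4
```

```bash
python3 st.py
```

```text
18.9333 [ 528.  -122.7  160.4] [-3.141e+00  3.000e-03 -2.000e-02] [-1.1  1.3  3.5] [ 0.05 -0.05  0.03] 0.43140071988882317
flange [ 526.4 -215.3  197.3] mouth [528.4 -23.3 125.5]
```

Call:
drive_tool(deltas=[{"tx": 0.01, "ty": 0, "tz": 0.06, "wx": 0, "wy": 0, "wz": 0, "hand": 1}, {"tx": 0.01, "ty": 0, "tz": 0.06, "wx": 0, "wy": 0, "wz": 0, "hand": 1}, {"tx": 0, "ty": 0, "tz": 0, "wx": 0, "wy": 0, "wz": 0, "hand": 1}])

```text
time: 19.18
tool_pos: [528.3, -122.8, 159.6]
tcp_rot: [3.141, 0.002, -0.02]
contact_force: [-12.8, 3.7, 33.9]
grip_width: 0.5
```

```bash
python3 st.py;  python3 - <<'E'
from h import *
s=snap('side','s19',(245,90,345,180),7)
E
```

```text
19.1833 [ 528.3 -122.8  159.6] [ 3.141e+00  2.000e-03 -2.000e-02] [-12.8   3.7  33.9] [ 0.55  2.21 -0.02] 0.5441333015482331
flange [ 526.7 -215.4  196.6] mouth [528.8 -23.4 124.6]
```

View pics/s19.png

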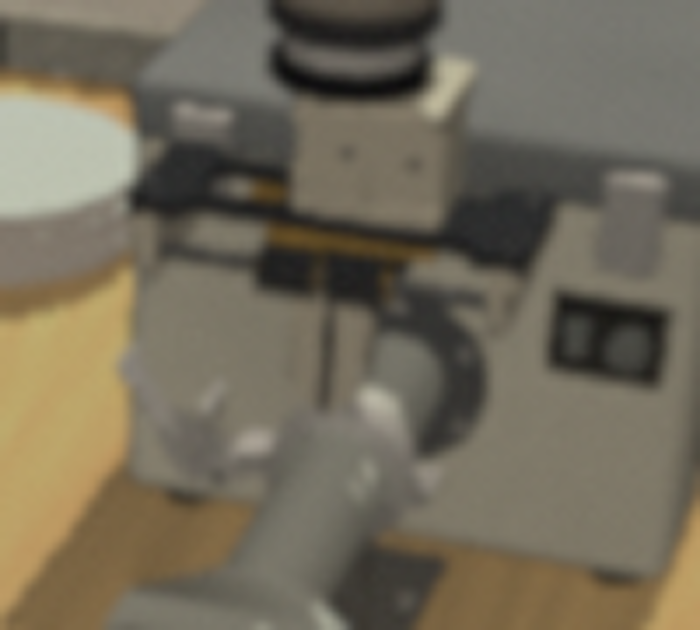

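Call:
drive_tool(deltas=[{"tx": 0, "ty": 0, "tz": -0.3, "wx": 0, "wy": 0, "wz": 0, "hand": 1}, {"tx": 0, "ty": 0, "tz": -0.8, "wx": 0, "wy": 0, "wz": 0, "hand": 1}, {"tx": 0, "ty": 0, "tz": -1, "wx": 0, "wy": 0, "wz": 0, "hand": 1}, {"tx": 0, "ty": 0, "tz": -0.7, "wx": 0, "wy": 0, "wz": 0, "hand": 1}, {"tx": -1, "ty": -0.3, "tz": -0.4, "wx": 0, "wy": 0, "wz": 0, "hand": 1}, {"tx": -1, "ty": -0.3, "tz": -0.4, "wx": 0, "wy": 0, "wz": 0, "hand": 1}, {"tx": 0, "ty": 0, "tz": 0, "wx": 0, "wy": 0, "wz": 0, "hand": 1}])

```text
time: 19.82
tool_pos: [451.0, -97.3, 300.3]
tcp_rot: [-3.141, 0.002, -0.02]
contact_force: [2.2, -0.3, 0.8]
grip_width: 0.6
```

```bash
python3 st.py;  python3 - <<'E'
from h import *
s=snap('side','s20',(245,90,345,180),7);t=snap('top','t20',(320,160,420,260),6)
E
```

```text
19.8167 [451.  -97.3 300.3] [-3.141e+00  2.000e-03 -2.000e-02] [ 2.2 -0.3  0.8] [ 0.09 -0.19 -0.05] 0.5553720307792882
flange [ 449.5 -189.9  337.2] mouth [451.5   2.1 265.4]
```

View pics/s20.png

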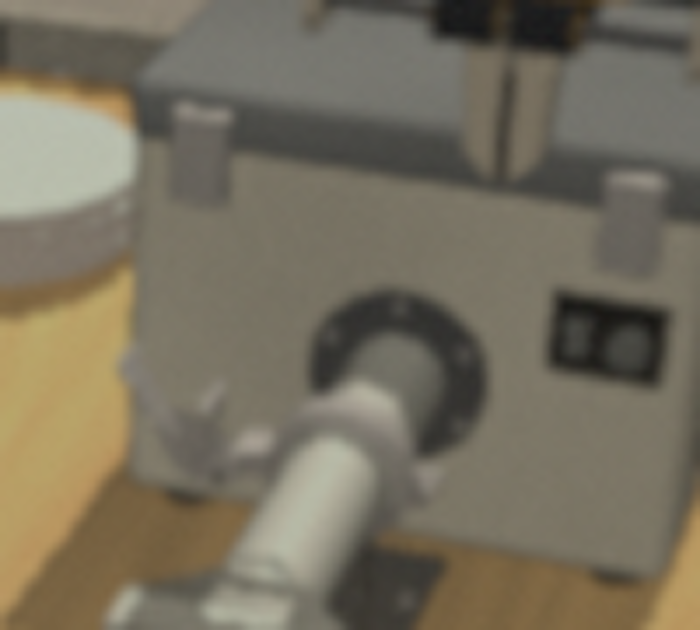

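View pics/t20.png

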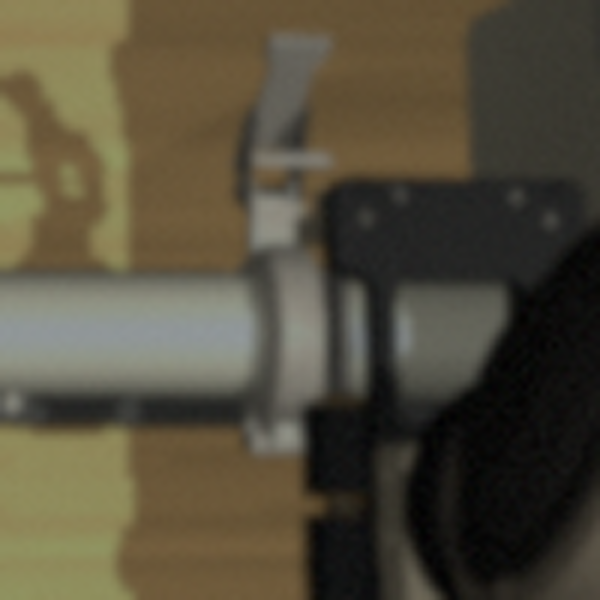

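Run:
```python
from noz import *
S=lambda x,y:(x/7-.43+245,y/7-.43+90); T=lambda x,y:(x/6-.42+320,y/6-.42+160)
print('tip',tri([S(132,358)],[T(300,40)]),'bail mid',tri([S(212,402)],[T(290,159)]),'lug',tri([S(252,440)],[T(275,215)]))
p,r,o=cur()
x=np.array([0,1,0.]);z=np.array([-np.sin(.26),0,-np.cos(.26)]);y=np.cross(z,x); G=R.from_euler('z',-.017)*R.from_matrix(np.c_[x,y,z])
p1=np.array([590,-116,260.])
a,p2,r2=rows(p,r,p1,G,20,1,2);show(a)
import kin
for P in ([590,-116,260.],[598,-116,152],[625,-116,70]):
    print(kin.ik(np.array(P),G,o['joint_positions']))
```

```text
tip [[ 631.51576259 -125.38604497  150.29745081    4.39335284]] bail mid [[ 588.02457578 -123.59814118  134.62433577    1.52946217]] lug [[ 566.93099223 -121.2162779   118.84110537    2.74182743]]
max 0.9 end [ 590.2 -115.8  260.1] [-2.881 -0.     1.554]
[{"tx":0.17,"ty":0.02,"tz":0.05,"wx":0.12,"wy":-0.12,"wz":-0.9,"hand":1},{"tx":0.17,"ty":0.03,"tz":0.04,"wx":0.11,"wy":-0.11,"wz":-0.89,"hand":1},{"tx":0.16,"ty":0.05,"tz":0.05,"wx":0.12,"wy":-0.12,"wz":-0.9,"hand":1},{"tx":0.17,"ty":0.05,"tz":0.04,"wx":0.11,"wy":-0.12,"wz":-0.9,"hand":1},{"tx":0.15,"ty":0.08,"tz":0.04,"wx":0.12,"wy":-0.11,"wz":-0.89,"hand":1},{"tx":0.16,"ty":0.08,"tz":0.03,"wx":0.12,"wy":-0.12,"wz":-0.9,"hand":1},{"tx":0.14,"ty":0.1,"tz":0.04,"wx":0.11,"wy":-0.12,"wz":-0.89,"hand":1},{"tx":0.14,"ty":0.1,"tz":0.03,"wx":0.12,"wy":-0.11,"wz":-0.9,"hand":1},{"tx":0.13,"ty":0.12,"tz":0.03,"wx":0.11,"wy":-0.12,"wz":-0.9,"hand":1},{"tx":0.12,"ty":0.13,"tz":0.03,"wx":0.12,"wy":-0.12,"wz":-0.89,"hand":1},{"tx":0.11,"ty":0.14,"tz":0.02,"wx":0.11,"wy":-0.11,"wz":-0.9,"hand":1},{"tx":0.1,"ty":0.14,"tz":0.02,"wx":0.12,"wy":-0.12
[... 290 characters left out ...]
"wz":-0.89,"hand":1},{"tx":0.04,"ty":0.18,"tz":0.01,"wx":0.12,"wy":-0.11,"wz":-0.9,"hand":1},{"tx":0.02,"ty":0.17,"tz":0.0,"wx":0.12,"wy":-0.12,"wz":-0.9,"hand":1},{"tx":0.01,"ty":0.18,"tz":0.01,"wx":0.11,"wy":-0.12,"wz":-0.89,"hand":1},{"tx":-0.0,"ty":0.18,"tz":0.0,"wx":0.12,"wy":-0.11,"wz":-0.9,"hand":1}]
(array([-0.28682936,  0.62762338,  1.02894619, -0.06952671,  1.73562036,
       -1.84339587]), np.float64(2.2737367544323207e-14))
(array([-0.28351207,  0.69193462,  1.20550656, -0.06795135,  1.49553353,
       -1.82363213]), np.float64(1.1368683772161604e-14))
(array([-0.27285638,  0.80739001,  1.21004653, -0.06635716,  1.37646924,
       -1.80557409]), np.float64(4.207995063509883e-11))
```

Call:
drive_tool(deltas=[{"tx": 0.17, "ty": 0.02, "tz": 0.05, "wx": 0.12, "wy": -0.12, "wz": -0.9, "hand": 1}, {"tx": 0.17, "ty": 0.03, "tz": 0.04, "wx": 0.11, "wy": -0.11, "wz": -0.9, "hand": 1}, {"tx": 0.16, "ty": 0.05, "tz": 0.05, "wx": 0.12, "wy": -0.12, "wz": -0.9, "hand": 1}, {"tx": 0.17, "ty": 0.05, "tz": 0.04, "wx": 0.11, "wy": -0.12, "wz": -0.9, "hand": 1}, {"tx": 0.15, "ty": 0.08, "tz": 0.04, "wx": 0.12, "wy": -0.11, "wz": -0.9, "hand": 1}, {"tx": 0.16, "ty": 0.08, "tz": 0.03, "wx": 0.12, "wy": -0.12, "wz": -0.9, "hand": 1}, {"tx": 0.14, "ty": 0.1, "tz": 0.04, "wx": 0.11, "wy": -0.12, "wz": -0.9, "hand": 1}, {"tx": 0.14, "ty": 0.1, "tz": 0.03, "wx": 0.12, "wy": -0.11, "wz": -0.9, "hand": 1}, {"tx": 0.13, "ty": 0.12, "tz": 0.03, "wx": 0.11, "wy": -0.12, "wz": -0.9, "hand": 1}, {"tx": 0.12, "ty": 0.13, "tz": 0.03, "wx": 0.12, "wy": -0.12, "wz": -0.9, "hand": 1}, {"tx": 0.11, "ty": 0.14, "tz": 0.02, "wx": 0.11, "wy": -0.11, "wz": -0.9, "hand": 1}, {"tx": 0.1, "ty": 0.14, "tz": 0.02, "wx": 0.12, "wy": -0.12, "wz": -0.9, "hand": 1}, {"tx": 0.08, "ty": 0.16, "tz": 0.02, "wx": 0.12, "wy": -0.12, "wz": -0.9, "hand": 1}, {"tx": 0.08, "ty": 0.16, "tz": 0.02, "wx": 0.11, "wy": -0.11, "wz": -0.9, "hand": 1}, {"tx": 0.06, "ty": 0.16, "tz": 0.01, "wx": 0.12, "wy": -0.12, "wz": -0.9, "hand": 1}, {"tx": 0.05, "ty": 0.17, "tz": 0.02, "wx": 0.11, "wy": -0.12, "wz": -0.9, "hand": 1}, {"tx": 0.04, "ty": 0.18, "tz": 0.01, "wx": 0.12, "wy": -0.11, "wz": -0.9, "hand": 1}, {"tx": 0.02, "ty": 0.17, "tz": 0, "wx": 0.12, "wy": -0.12, "wz": -0.9, "hand": 1}, {"tx": 0.01, "ty": 0.18, "tz": 0.01, "wx": 0.11, "wy": -0.12, "wz": -0.9, "hand": 1}, {"tx": 0, "ty": 0.18, "tz": 0, "wx": 0.12, "wy": -0.11, "wz": -0.9, "hand": 1}])

```text
time: 21.58
tool_pos: [591.6, -115.9, 256.8]
tcp_rot: [-2.877, -0.003, 1.564]
contact_force: [-0.9, -0.6, 0.6]
grip_width: 0.3
```

```bash
cat > lt.py <<'E'
from noz import *
x=np.array([0,1,0.]);z=np.array([-np.sin(.26),0,-np.cos(.26)]);y=np.cross(z,x); G=R.from_euler('z',-.017)*R.from_matrix(np.c_[x,y,z])
tz=G.apply([0,0,1])
def st():
    p,r,o=cur();print(o['time'],p.round(1),o['tcp_rot'].round(3),'F',o['contact_force'].round(1),'tip',(p+14*r.apply([0,0,1])).round(1));return p,r,o
E
python3 - <<'E'
from lt import *
p,r,o=st()
a,p2,r2=rows(p,r,np.array([606,-116,140])-14*tz,G,5,1,2);show(a)
E
```

```text
21.5833 [ 591.6 -115.9  256.8] [-2.877 -0.003  1.564] F [-0.9 -0.6  0.6] tip [ 587.9 -115.8  243.3]
max 0.48 end [ 609.7 -115.9  153.3] [-2.881 -0.     1.553]
[{"tx":-0.0,"ty":0.22,"tz":0.47,"wx":-0.01,"wy":-0.0,"wz":0.02,"hand":1},{"tx":-0.0,"ty":0.22,"tz":0.48,"wx":-0.01,"wy":-0.0,"wz":0.03,"hand":1},{"tx":-0.0,"ty":0.22,"tz":0.47,"wx":-0.01,"wy":-0.0,"wz":0.02,"hand":1},{"tx":-0.0,"ty":0.23,"tz":0.48,"wx":-0.01,"wy":-0.0,"wz":0.02,"hand":1},{"tx":-0.0,"ty":0.22,"tz":0.48,"wx":-0.01,"wy":-0.0,"wz":0.03,"hand":1}]
```

Call:
drive_tool(deltas=[{"tx": 0, "ty": 0.45, "tz": 0.1, "wx": 0, "wy": 0, "wz": 0.05, "hand": 1}, {"tx": 0, "ty": 0.22, "tz": 0.48, "wx": 0, "wy": 0, "wz": 0.05, "hand": 1}, {"tx": 0, "ty": 0.15, "tz": 0.48, "wx": 0, "wy": 0, "wz": 0, "hand": 1}, {"tx": 0, "ty": 0.1, "tz": 0.48, "wx": 0, "wy": 0, "wz": 0, "hand": 1}, {"tx": 0, "ty": 0, "tz": 0, "wx": 0, "wy": 0, "wz": 0, "hand": 1}])

```text
time: 22.0
tool_pos: [608.8, -115.4, 183.6]
tcp_rot: [-2.87, -0.002, 1.551]
contact_force: [-1.1, -0.5, -1.2]
grip_width: 0.5
```

Run:
```python
from lt import *
st()
s=snap('side','s21',(235,80,335,180),6);t=snap('top','t21',(320,120,440,240),5)
```

```text
22.0 [ 608.8 -115.4  183.6] [-2.870e+00 -2.000e-03  1.551e+00] F [-1.1 -0.5 -1.2] tip [ 605.1 -115.3  170.2]
```

View pics/s21.png

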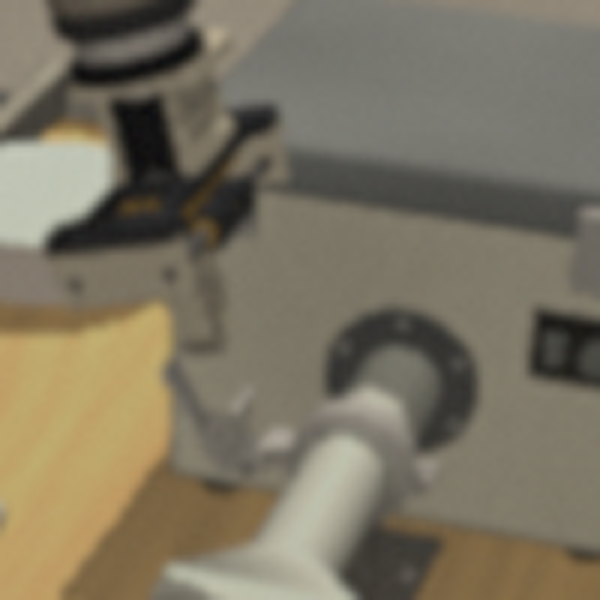

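View pics/t21.png

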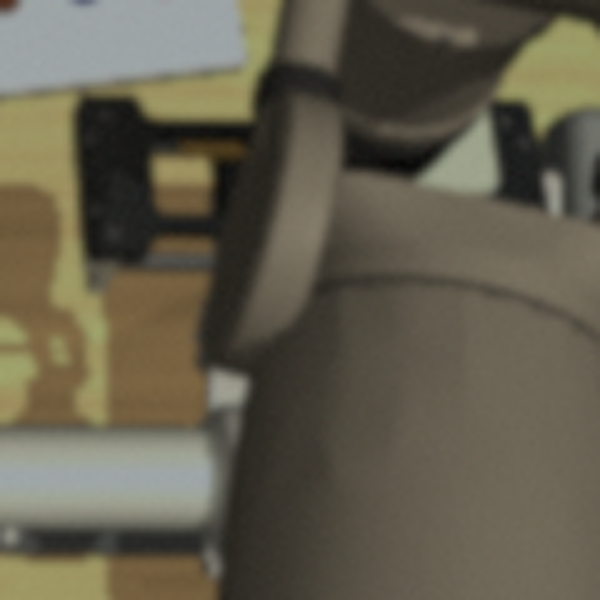

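```bash
cat > lev.py <<'E'
from lt import *
def wp(b,off=8.0,back=12,piv=(580.5,100.8)):
    b=np.radians(b);s=b+np.radians(14)
    T=np.array(piv)+69*np.array([np.cos(b),np.sin(b)])
    return T-back*np.array([np.cos(s),np.sin(s)])+off*np.array([-np.sin(s),np.cos(s)])
if __name__=='__main__':
    p,r,o=st()
    P=[np.array([606,-116,140.])]+[np.array([w[0],-117,w[1]]) for w in map(wp,range(46,-57,-6))]
    for b,q in zip([99]+list(range(46,-57,-6)),P): print(b,q.round(1))
    p0=p+14*r.apply([0,0,1])
    for i,q in enumerate(P):
        d=r.inv().apply(q-p0)/40; print(i,d.round(2)); p0=q
E
python3 lev.py
```

```text
22.1 [ 610.2 -115.9  188.4] [-2.877 -0.     1.551] F [-0.2  0.2  0.5] tip [ 606.6 -115.8  174.9]
99 [ 606. -116.  140.]
46 [ 615.5 -117.   144. ]
40 [ 619.8 -117.   140.1]
34 [ 623.7 -117.   135.8]
28 [ 627.2 -117.   131.1]
22 [ 630.1 -117.   126.1]
16 [ 632.4 -117.   120.7]
10 [ 634.2 -117.   115.2]
4 [ 635.4 -117.   109.5]
-2 [ 636.1 -117.   103.7]
-8 [ 636.1 -117.    97.9]
-14 [ 635.5 -117.    92.1]
-20 [ 634.2 -117.    86.4]
-26 [ 632.4 -117.    80.9]
-32 [ 630.1 -117.    75.6]
-38 [ 627.2 -117.    70.5]
-44 [ 623.7 -117.    65.8]
-50 [ 619.8 -117.    61.5]
-56 [ 615.5 -117.    57.6]
0 [-0.    0.21  0.85]
1 [-0.02  0.2  -0.16]
2 [0.   0.13 0.07]
3 [0.   0.12 0.08]
4 [0.   0.11 0.09]
5 [0.  0.1 0.1]
6 [0.   0.09 0.11]
7 [0.   0.08 0.12]
8 [0.   0.07 0.13]
9 [0.   0.05 0.14]
10 [-0.    0.04  0.14]
11 [-0.    0.02  0.14]
12 [-0.    0.01  0.15]
13 [-0.   -0.01  0.15]
14 [-0.   -0.02  0.14]
15 [-0.   -0.04  0.14]
16 [-0.   -0.05  0.14]
17 [-0.   -0.07  0.13]
18 [-0.   -0.08  0.12]
```

Call:
drive_tool(deltas=[{"tx": 0, "ty": 0.1, "tz": 0.42, "wx": 0, "wy": 0, "wz": 0, "hand": 1}, {"tx": 0, "ty": 0.11, "tz": 0.42, "wx": 0, "wy": 0, "wz": 0, "hand": 1}, {"tx": 0, "ty": 0, "tz": 0, "wx": 0, "wy": 0, "wz": 0, "hand": 1}, {"tx": 0, "ty": 0.2, "tz": -0.16, "wx": 0, "wy": 0, "wz": 0, "hand": 1}, {"tx": 0, "ty": 0.13, "tz": 0.07, "wx": 0, "wy": 0, "wz": 0, "hand": 1}, {"tx": 0, "ty": 0.12, "tz": 0.08, "wx": 0, "wy": 0, "wz": 0, "hand": 1}])

```text
time: 22.6
tool_pos: [628.4, -116.5, 152.5]
tcp_rot: [-2.883, 0.001, 1.551]
contact_force: [-0.9, -0.1, 1.8]
grip_width: 0.4
```

Run:
```python
from lt import *
st()
s=snap('side','s22',(235,80,335,180),6)
```

```text
22.6 [ 628.4 -116.5  152.5] [-2.883e+00  1.000e-03  1.551e+00] F [-0.9 -0.1  1.8] tip [ 624.8 -116.4  139. ]
```

View pics/s22.png

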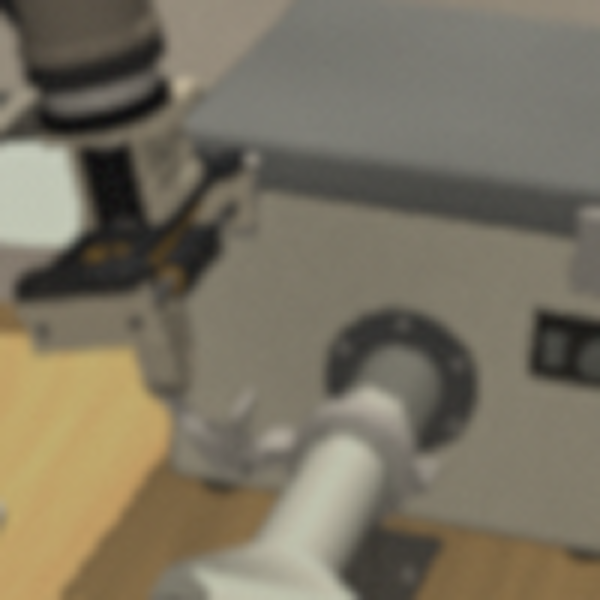

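Call:
drive_tool(deltas=[{"tx": 0, "ty": 0.11, "tz": 0.11, "wx": 0, "wy": 0, "wz": 0, "hand": 1}, {"tx": 0, "ty": 0.1, "tz": 0.12, "wx": 0, "wy": 0, "wz": 0, "hand": 1}, {"tx": 0, "ty": 0.09, "tz": 0.12, "wx": 0, "wy": 0, "wz": 0, "hand": 1}, {"tx": 0, "ty": 0.08, "tz": 0.12, "wx": 0, "wy": 0, "wz": 0, "hand": 1}, {"tx": 0, "ty": 0.07, "tz": 0.13, "wx": 0, "wy": 0, "wz": 0, "hand": 1}, {"tx": 0, "ty": 0.05, "tz": 0.14, "wx": 0, "wy": 0, "wz": 0, "hand": 1}, {"tx": 0, "ty": 0.04, "tz": 0.14, "wx": 0, "wy": 0, "wz": 0, "hand": 1}])

```text
time: 23.23
tool_pos: [638.7, -116.4, 110.5]
tcp_rot: [-2.879, 0.0, 1.551]
contact_force: [-1.5, -0.3, 0.7]
grip_width: 0.4
```

Run:
```python
from lt import *
st()
s=snap('side','s23',(235,80,335,180),6)
```

```text
23.2333 [ 638.7 -116.4  110.5] [-2.879  0.     1.551] F [-1.5 -0.3  0.7] tip [ 635.1 -116.3   97. ]
```

View pics/s23.png

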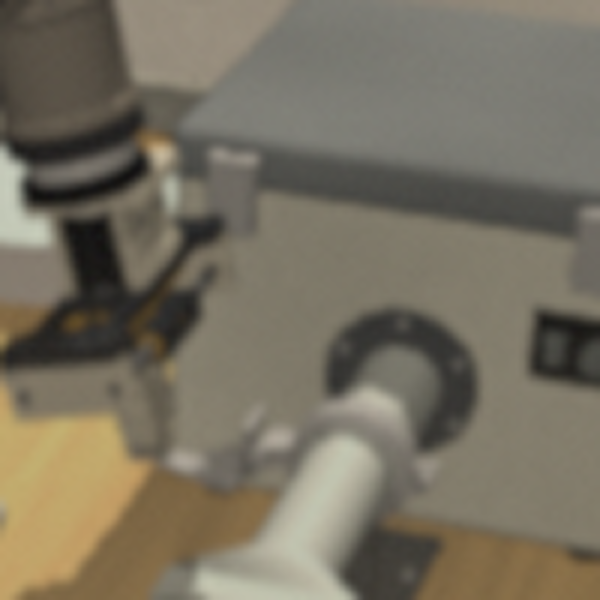

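Call:
drive_tool(deltas=[{"tx": 0, "ty": 0.02, "tz": 0.14, "wx": 0, "wy": 0, "wz": 0, "hand": 1}, {"tx": 0, "ty": 0.01, "tz": 0.15, "wx": 0, "wy": 0, "wz": 0, "hand": 1}, {"tx": 0, "ty": -0.01, "tz": 0.15, "wx": 0, "wy": 0, "wz": 0, "hand": 1}, {"tx": 0, "ty": -0.02, "tz": 0.14, "wx": 0, "wy": 0, "wz": 0, "hand": 1}, {"tx": 0, "ty": -0.04, "tz": 0.14, "wx": 0, "wy": 0, "wz": 0, "hand": 1}, {"tx": 0, "ty": 0, "tz": 0, "wx": 0, "wy": 0, "wz": 0, "hand": 1}])

```text
time: 23.78
tool_pos: [628.8, -116.1, 82.7]
tcp_rot: [-2.877, -0.0, 1.551]
contact_force: [0.8, 0.1, -0.2]
grip_width: -0.1
```

Run:
```python
from lt import *
st()
s=snap('side','s24',(235,80,335,180),6)
```

```text
23.7833 [ 628.8 -116.1   82.7] [-2.877 -0.     1.551] F [ 0.8  0.1 -0.2] tip [ 625.1 -116.    69.2]
```

View pics/s24.png

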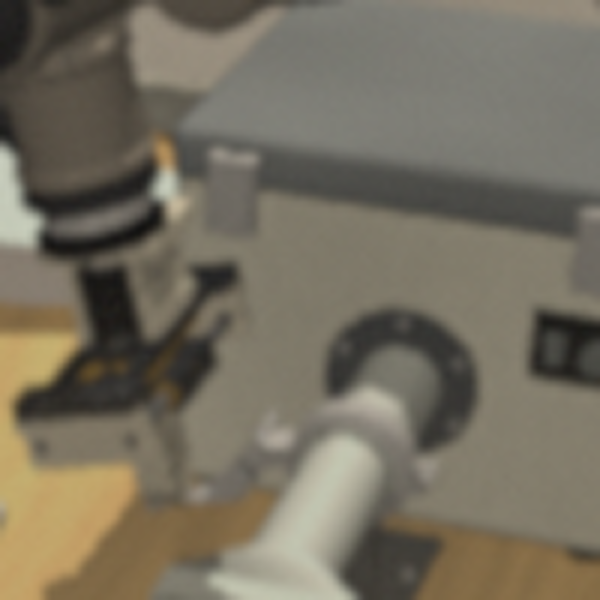

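Run:
```python
from lev import *
def onY(uv,y):
    oo,d=ray('side',[uv]); return oo+d[0]*((y-oo[1])/d[0][1])
f=lambda x,y:(x/6-.42+235,y/6-.42+80)
print('levertip',onY(f(195,495),-123),'bail top',onY(f(272,422),-123),'finger tip',onY(f(160,500),-107))
# side camera bias from lug (564,118)
print('lugref',onY(f(258,445),-123))
for b in(-5,-15,-20,-25,-30,-40,-49): 
    T=np.array([580.5+69*np.cos(np.radians(b)),-123,100.8+69*np.sin(np.radians(b))]);print(b,T.round(0),((proj('side',[T])[0]-[234.58,79.58])*6).round())
crop(cv2.imread('pics/s24_raw.png'),'s24b',(250,135,300,175),14)
```

```text
levertip [ 613.07331024 -123.           70.75695498] bail top [ 568.74306625 -123.          127.15938986] finger tip [ 629.4180962  -107.           72.75226885]
lugref [ 576.34482478 -123.          110.88755842]
-5 [ 649. -123.   95.] [137. 449.]
-15 [ 647. -123.   83.] [140. 467.]
-20 [ 645. -123.   77.] [143. 476.]
-25 [ 643. -123.   72.] [147. 485.]
-30 [ 640. -123.   66.] [151. 494.]
-40 [ 633. -123.   56.] [162. 510.]
-49 [ 626. -123.   49.] [174. 524.]
```

View pics/s24b.png

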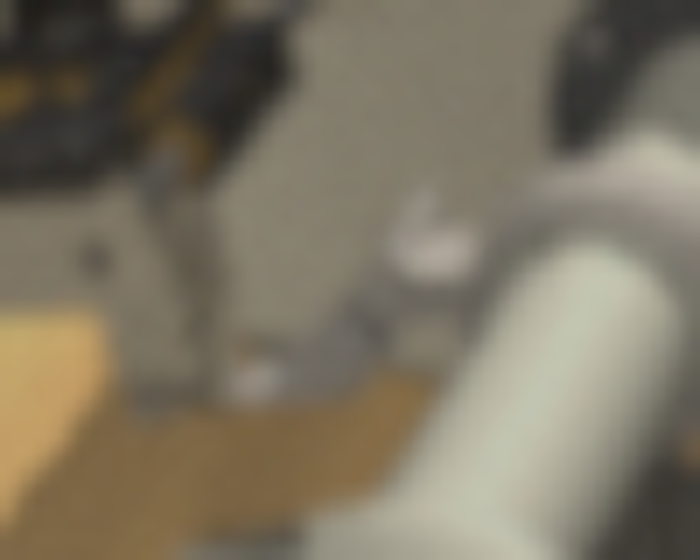

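Call:
drive_tool(deltas=[{"tx": 0, "ty": -0.03, "tz": 0.12, "wx": 0, "wy": 0, "wz": 0, "hand": 1}, {"tx": 0, "ty": -0.03, "tz": 0.12, "wx": 0, "wy": 0, "wz": 0, "hand": 1}, {"tx": 0, "ty": 0, "tz": 0, "wx": 0, "wy": 0, "wz": 0, "hand": 1}])

```text
time: 24.08
tool_pos: [624.3, -116.1, 74.5]
tcp_rot: [-2.878, 0.0, 1.551]
contact_force: [-0.3, 0.0, 0.3]
grip_width: 0.6
```

Run:
```python
from lt import *
st()
s=snap('side','s25',(250,130,310,175),12)
```

```text
24.0833 [ 624.3 -116.1   74.5] [-2.878  0.     1.551] F [-0.3  0.   0.3] tip [ 620.6 -116.1   61. ]
```

View pics/s25.png

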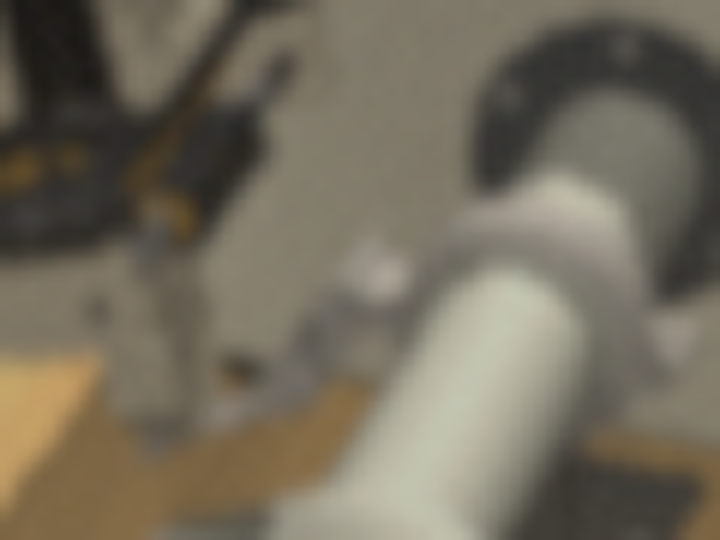

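Call:
drive_tool(deltas=[{"tx": 0, "ty": -0.04, "tz": 0.1, "wx": 0, "wy": 0, "wz": 0, "hand": 1}, {"tx": 0, "ty": -0.04, "tz": 0.1, "wx": 0, "wy": 0, "wz": 0, "hand": 1}, {"tx": 0, "ty": 0, "tz": 0, "wx": 0, "wy": 0, "wz": 0, "hand": 1}])

```text
time: 24.38
tool_pos: [622.2, -116.3, 71.2]
tcp_rot: [-2.887, 0.002, 1.551]
contact_force: [3.8, 0.2, 12.0]
grip_width: 0.6
```

Run:
```python
from lt import *
st()
s=snap('side','s26',(250,130,310,175),12)
```

```text
24.3833 [ 622.2 -116.3   71.2] [-2.887e+00  2.000e-03  1.551e+00] F [ 3.8  0.2 12. ] tip [ 618.7 -116.3   57.7]
```

View pics/s26.png

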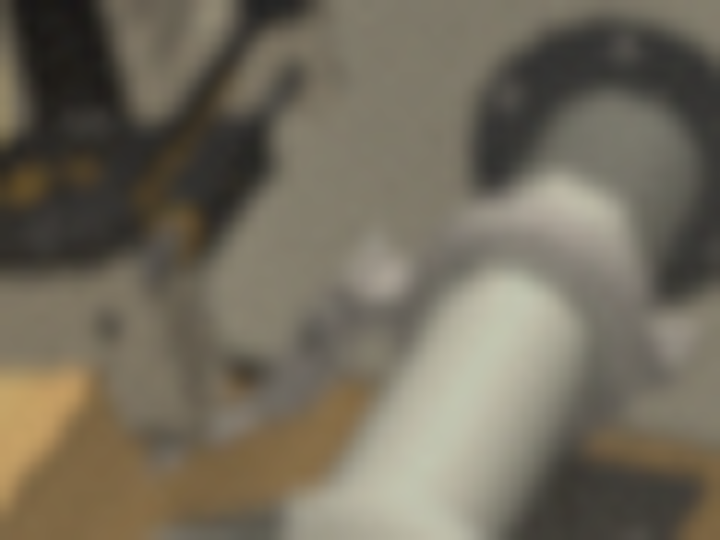

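Call:
drive_tool(deltas=[{"tx": 0, "ty": -0.02, "tz": 0.1, "wx": 0, "wy": 0, "wz": 0, "hand": 1}, {"tx": 0, "ty": -0.02, "tz": 0.05, "wx": 0, "wy": 0, "wz": 0, "hand": 1}, {"tx": 0, "ty": 0, "tz": 0, "wx": 0, "wy": 0, "wz": 0, "hand": 1}, {"tx": 0, "ty": 0, "tz": 0, "wx": 0, "wy": 0, "wz": 0, "hand": 1}])

```text
time: 24.77
tool_pos: [621.7, -115.9, 69.9]
tcp_rot: [-2.894, 0.002, 1.552]
contact_force: [7.7, 3.8, 31.7]
grip_width: 0.8
```

Run:
```python
from lt import *
st()
s=snap('side','s27',(250,130,310,175),12)
```

```text
24.7667 [ 621.7 -115.9   69.9] [-2.894e+00  2.000e-03  1.552e+00] F [ 7.7  3.8 31.7] tip [ 618.3 -115.9   56.4]
```

View pics/s27.png

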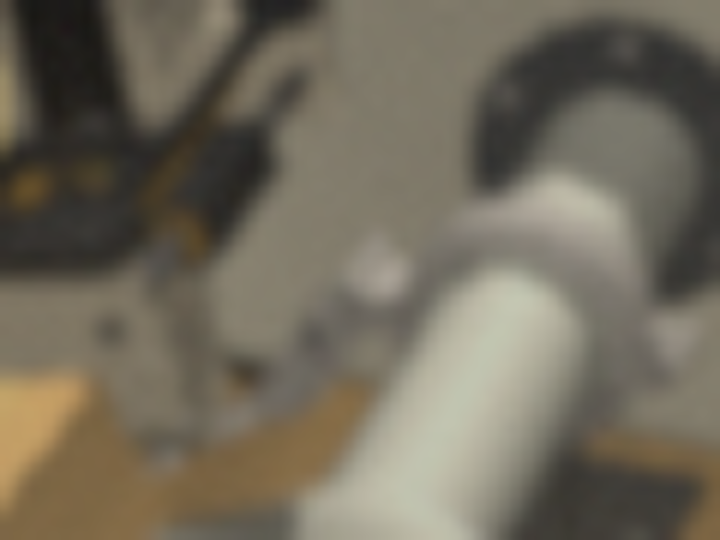

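Call:
drive_tool(deltas=[{"tx": 0, "ty": 0, "tz": -0.3, "wx": 0, "wy": 0, "wz": 0, "hand": 1}, {"tx": 0, "ty": 0, "tz": -0.6, "wx": 0, "wy": 0, "wz": 0, "hand": 1}, {"tx": 0, "ty": 0.2, "tz": -1, "wx": 0, "wy": 0, "wz": 0, "hand": 1}, {"tx": 0, "ty": 0.2, "tz": -1, "wx": 0, "wy": 0, "wz": 0, "hand": 1}, {"tx": 0, "ty": 0, "tz": -1, "wx": 0, "wy": 0, "wz": 0, "hand": 1}, {"tx": 0, "ty": 0, "tz": -1, "wx": 0, "wy": 0, "wz": 0, "hand": 1}, {"tx": 0.5, "ty": 0, "tz": -0.8, "wx": 0, "wy": 0, "wz": 0, "hand": 1}, {"tx": 0, "ty": 0, "tz": 0, "wx": 0, "wy": 0, "wz": 0, "hand": 1}])

```text
time: 25.48
tool_pos: [694.2, -94.9, 286.6]
tcp_rot: [-2.893, 0.002, 1.554]
contact_force: [-0.1, 1.7, 1.5]
grip_width: 0.4
```

Run:
```python
from lt import *
st()
s=snap('side','s28',(240,110,320,180),9);t=snap('top','t28',None,1.5)
def pr(b):
    T=np.array([580.5+69*np.cos(np.radians(b)),-123,100.8+69*np.sin(np.radians(b))]);return ((proj('side',[T])[0]-[239.6,109.6])*9).round()
print([(b,pr(b)) for b in(-30,-40,-49)])
```

```text
25.4833 [694.2 -94.9 286.6] [-2.893e+00  2.000e-03  1.554e+00] F [-0.1  1.7  1.5] tip [690.7 -94.9 273.1]
[(-30, array([181., 470.])), (-40, array([197., 495.])), (-49, array([215., 515.]))]
```

View pics/s28.png

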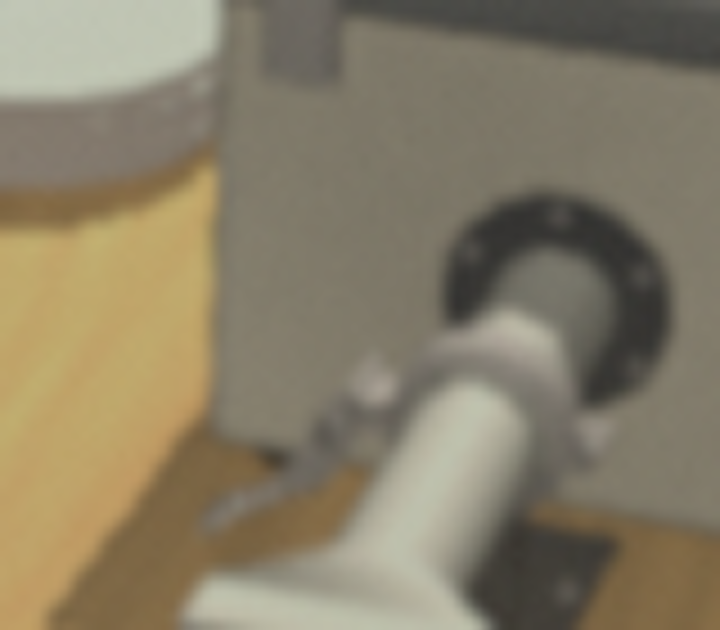

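View pics/t28.png

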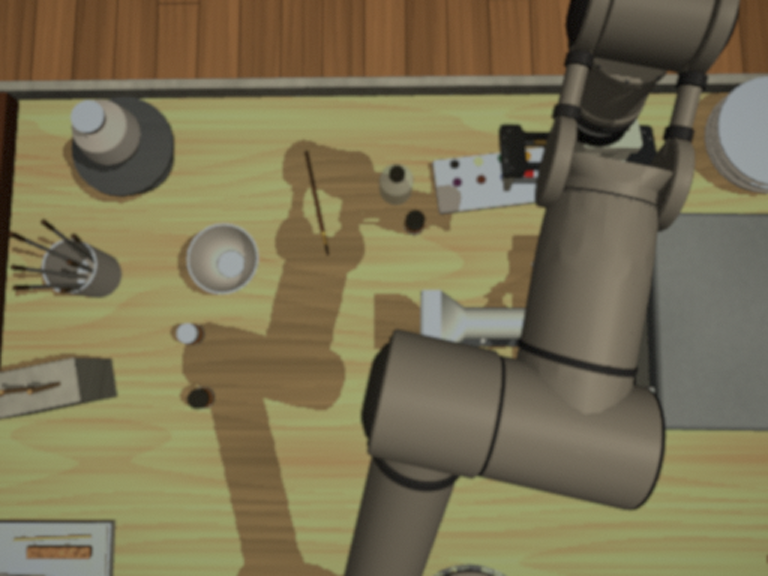

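Run:
```python
from lt import *
def onY(uv,y):
    oo,d=ray('side',[uv]); return oo+d[0]*((y-oo[1])/d[0][1])
f=lambda x,y:(x/9-.44+240,y/9-.44+110)
a,b=onY(f(300,470),-123),onY(f(212,522),-123);print(a,b,np.degrees(np.arctan2(b[2]-a[2],b[0]-a[0])))
# projected lever for several angles w/ bail reference: hinge reference pts
def lever(beta,piv=(580.5,100.8)):
    bt=np.radians(beta);s=bt+np.radians(14);T=np.array([piv[0]+69*np.cos(bt),-123,piv[1]+69*np.sin(bt)])
    B=T-62*np.array([np.cos(s),0,np.sin(s)]);return T,B
im=cv2.imread('pics/s28_raw.png')
for bt in(-35,-40,-45,-49):
    T,B=lever(bt);u=proj('side',[T,B]);d=u[0]-u[1];print(bt,((u-[239.56,109.56])*9).round(),'img angle',np.degrees(np.arctan2(d[1],-d[0])).round(1))
# check with open lever in s20: tip S(132,358)
T,B=lever(46);print(proj('side',[T]))
crop(im,'s28b',(255,145,295,175),18)
```

```text
[ 591.91785131 -123.           76.11171356] [ 627.14179169 -123.           45.61665245] -40.88431588866146
-35 [[189. 483.]
 [332. 459.]] img angle 9.6
-40 [[198. 496.]
 [336. 459.]] img angle 14.6
-45 [[207. 507.]
 [340. 459.]] img angle 19.8
-49 [[215. 516.]
 [343. 459.]] img angle 24.0
[[263.43398095 141.02297818]]
```

View pics/s28b.png

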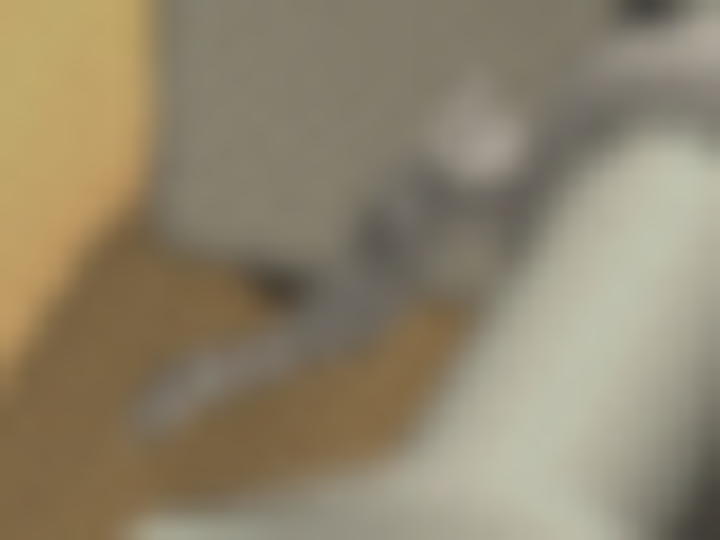

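Run:
```python
from lt import *
st(); snap('side','s29',None,1.5)
```

```text
25.5833 [692.4 -96.6 279.9] [-2.883e+00  1.000e-03  1.553e+00] F [-0.4 -0.3 -1.2] tip [688.8 -96.6 266.4]
```

View pics/s29.png

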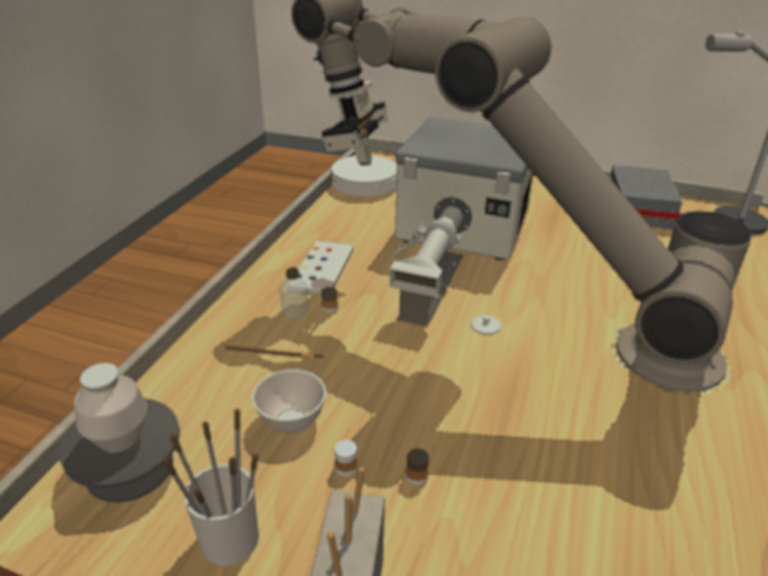

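The full side view shows the nozzle fitted on the mouth rest (415,275) with the ring shut and the lever down (400,245). The blank (487,325), bowl, jars, brush and palette are where they were, and the arm is clear of everything.

```bash
python3 -c "
from plant import *
print(close_job())"
```

```text
the job is handed in; nothing more can be done
None
```

I fitted the nozzle, shut the clamp ring and locked the latch, then handed the job in at about 25.6 s of the 72 s. `close_job()` reports no verdict, so what follows rests on my own checks.

**What I did**
- **Nozzle:** I gripped it from the side, turned it 90° onto its side and lowered it into the lower half of the ring and onto the mouth rest. On the way down I shifted it 2–3 mm towards −x, because the contact force showed it was too far over.
- **Ring:** I pushed the upper half over with closed fingers and pressed it down until it stopped firmly.
- **Latch:** I pressed the lever down until it stopped firmly.

**Last checks**
- **Nozzle:** it lies level on the rest with its flange closely against the inlet flange. It did not visibly move when I let go.
- **Ring:** the lug measured about (567, 119) mm in x and height, against about (564, 118) expected when shut. The firm stop came at about 34 N.
- **Latch:** the firm stop came at about 32 N. The handle slopes about 27° in the side picture, and a fully closed lever would show about 24°.
- **Clearance:** measured force was about 1 N with the arm clear, and the other things on the desk looked unmoved.

**What went wrong or disagreed**
- **Force peak:** on the first push at the ring, the fingertip rode up on its back and the wrist force reached about 76 N. That is under the 120 N limit; I backed off and pushed the lug instead.
- **Side camera:** it read the scene about 1.3 px low, or roughly 5 mm in height at the inlet. I relied mainly on the top camera and contact forces.
- **Not measured:** I read the ring and latch angles only from pictures and stops, and the final gap between the flanges only by eye.

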